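Press the dowels of the house blanks flush and set them in the painting stand

TASK

Get every wooden house blank ready for painting: press the dowel in its front wall flush against the steel bracket's upright, turn the house and press its side dowel flush there too, then plug the house upright and fully home into a free socket of the stand. Press gently, well under 30 N, and push the dowels in on the bracket, not with the fingers or on the stand; leave the tub, the remote and the paint bottle where they are.

Things in the scene. Friction and masses are not known exactly. Their poses are not given: they have to be found in the camera images.
- house_a: plain wooden house blank, upright on a 6 mm steel foot plate: 48 mm along its x, 40 mm along its y, walls straight up to 80 mm, gable roof above with its ridge along x at 100 mm; about 190 g, weight low down. Origin: centre of the underside, z up. A dowel sticks out of the front wall (+x, gable end), another out of the +y (left-hand) wall. Fits any socket. May be absent
- house_a_front (a joint): how far the dowel in the +x wall of house_a stands proud (m); 6 to 9 mm at the start, 0 = flush. A 12 mm round dark-wood dowel, centred across the wall, 24 mm above the house's underside; it slides along the wall's normal against about 4 N of friction and stays where it is left
- house_a_side (a joint): how far the dowel in the +y (left-hand) wall of house_a stands proud (m); 6 to 9 mm at the start, 0 = flush. A 12 mm round dark-wood dowel, centred across the wall, 24 mm above the house's underside; it slides along the wall's normal against about 4 N of friction and stays where it is left
- house_b: plain wooden house blank, upright on a 6 mm steel foot plate: 48 mm along its x, 40 mm along its y, walls straight up to 80 mm, gable roof above with its ridge along x at 100 mm; about 190 g, weight low down. Origin: centre of the underside, z up. A dowel sticks out of the front wall (+x, gable end), another out of the -y (right-hand) wall. Fits any socket. May be absent
- house_b_front (a joint): how far the dowel in the +x wall of house_b stands proud (m); 6 to 9 mm at the start, 0 = flush. A 12 mm round dark-wood dowel, centred across the wall, 24 mm above the house's underside; it slides along the wall's normal against about 4 N of friction and stays where it is left
- house_b_side (a joint): how far the dowel in the -y (right-hand) wall of house_b stands proud (m); 6 to 9 mm at the start, 0 = flush. A 12 mm round dark-wood dowel, centred across the wall, 24 mm above the house's underside; it slides along the wall's normal against about 4 N of friction and stays where it is left
- house_c: plain wooden house blank, upright on a 6 mm steel foot plate: 48 mm along its x, 40 mm along its y, walls straight up to 80 mm, gable roof above with its ridge along x at 100 mm; about 190 g, weight low down. Origin: centre of the underside, z up. A dowel sticks out of the front wall (+x, gable end), another out of the +y (left-hand) wall. Fits any socket. May be absent
- house_c_front (a joint): how far the dowel in the +x wall of house_c stands proud (m); 6 to 9 mm at the start, 0 = flush. A 12 mm round dark-wood dowel, centred across the wall, 24 mm above the house's underside; it slides along the wall's normal against about 4 N of friction and stays where it is left
- house_c_side (a joint): how far the dowel in the +y (left-hand) wall of house_c stands proud (m); 6 to 9 mm at the start, 0 = flush. A 12 mm round dark-wood dowel, centred across the wall, 24 mm above the house's underside; it slides along the wall's normal against about 4 N of friction and stays where it is left
- house_d: plain wooden house blank, upright on a 6 mm steel foot plate: 48 mm along its x, 40 mm along its y, walls straight up to 80 mm, gable roof above with its ridge along x at 100 mm; about 190 g, weight low down. Origin: centre of the underside, z up. A dowel sticks out of the front wall (+x, gable end), another out of the -y (right-hand) wall. Fits any socket. May be absent
- house_d_front (a joint): how far the dowel in the +x wall of house_d stands proud (m); 6 to 9 mm at the start, 0 = flush. A 12 mm round dark-wood dowel, centred across the wall, 24 mm above the house's underside; it slides along the wall's normal against about 4 N of friction and stays where it is left
- house_d_side (a joint): how far the dowel in the -y (right-hand) wall of house_d stands proud (m); 6 to 9 mm at the start, 0 = flush. A 12 mm round dark-wood dowel, centred across the wall, 24 mm above the house's underside; it slides along the wall's normal against about 4 N of friction and stays where it is left
- bracket: bent steel bracket fixed to the table: an upright steel bar 140 mm long (along its y), 38 mm high, 6 mm thick, with a 60 mm foot behind it. Origin: at table height in the middle of the front of the upright; that flat front face is its plane x = 0 and looks along its -x, roughly towards the robot; the 60 mm in front of it are bare table
- stand: dark wooden painting stand fixed to the table, 86 mm (x) by 250 mm (y), 24 mm high, with four equal oblong sockets in a row along its y, 62 mm apart. Origin: centre of the underside
- socket0 (a point): centre of the floor of socket 0 (8 mm above the table, 16 mm below the stand's top); the socket is 43 mm along its x and 51 mm along its y with a 2 mm chamfered mouth, so a house goes in with its 48 mm length along the socket's y, either way round, 1.5 mm play a side
- socket1 (a point): centre of the floor of socket 1 (8 mm above the table, 16 mm below the stand's top); the socket is 43 mm along its x and 51 mm along its y with a 2 mm chamfered mouth, so a house goes in with its 48 mm length along the socket's y, either way round, 1.5 mm play a side
- socket2 (a point): centre of the floor of socket 2 (8 mm above the table, 16 mm below the stand's top); the socket is 43 mm along its x and 51 mm along its y with a 2 mm chamfered mouth, so a house goes in with its 48 mm length along the socket's y, either way round, 1.5 mm play a side
- socket3 (a point): centre of the floor of socket 3 (8 mm above the table, 16 mm below the stand's top); the socket is 43 mm along its x and 51 mm along its y with a 2 mm chamfered mouth, so a house goes in with its 48 mm length along the socket's y, either way round, 1.5 mm play a side
- tub: green plastic water tub, 110 x 190 x 70 mm, empty; bystander. Origin: centre of the underside
- remote: black remote control lying flat, 130 x 50 x 19 mm; bystander. Origin: centre of the underside
- paint: paint bottle, 38 mm across, 100 mm tall; bystander. Origin: centre of the underside
There are look-alikes about, which are no part of the job. What is shaped like the house_c but yellow is not meant. Leave any orange look-alike of the house_a alone.

How it is judged:
At the end, for the whole second after the job is handed in: Both dowels of every house present stand less than 2 mm proud; every house sits upright (within 0.08 rad) in a socket with the centre of its underside within 5 mm of the socket floor's centre, at rest (value of joint each of house_a_front, house_a_side, house_b_front, house_b_side, house_c_front, house_c_side, house_d_front, house_d_side below 0.002 m and (distance between house_a and socket0 below 0.005 m or distance between house_a and socket1 below 0.005 m or distance between house_a and socket2 below 0.005 m or distance between house_a and socket3 below 0.005 m) and angle between each of house_a, house_b, house_c, house_d's own z axis and vertical below 0.08 rad and linear speed of each of house_a, house_b, house_c, house_d below 0.02 m/s and (distance between house_b and socket0 below 0.005 m or distance between house_b and socket1 below 0.005 m or distance between house_b and socket2 below 0.005 m or distance between house_b and socket3 below 0.005 m) and (distance between house_c and socket0 below 0.005 m or distance between house_c and socket1 below 0.005 m or distance between house_c and socket2 below 0.005 m or distance between house_c and socket3 below 0.005 m) and (distance between house_d and socket0 below 0.005 m or distance between house_d and socket1 below 0.005 m or distance between house_d and socket2 below 0.005 m or distance between house_d and socket3 below 0.005 m)); the robot touches nothing.
It fails at once if a dowel is pressed by the fingers, or on the stand, instead of on the bracket (contact force between stand and house_a_front_dowel_c0 above 3.5 N or contact force between stand and house_a_side_dowel_c0 above 3.5 N or contact force between stand and house_b_front_dowel_c0 above 3.5 N or contact force between stand and house_b_side_dowel_c0 above 3.5 N or contact force between stand and house_c_front_dowel_c0 above 3.5 N or contact force between stand and house_c_side_dowel_c0 above 3.5 N or contact force between stand and house_d_front_dowel_c0 above 3.5 N or contact force between stand and house_d_side_dowel_c0 above 3.5 N or contact force between the fingers and house_a_front_dowel_c0 above 2.5 N or contact force between the fingers and house_a_side_dowel_c0 above 2.5 N or contact force between the fingers and house_b_front_dowel_c0 above 2.5 N or contact force between the fingers and house_b_side_dowel_c0 above 2.5 N or contact force between the fingers and house_c_front_dowel_c0 above 2.5 N or contact force between the fingers and house_c_side_dowel_c0 above 2.5 N or contact force between the fingers and house_d_front_dowel_c0 above 2.5 N or contact force between the fingers and house_d_side_dowel_c0 above 2.5 N).
It fails at once if a house is pushed against the bracket with more than 30 N (contact force between any of house_a, house_b, house_c, house_d and bracket above 30 N).
It fails at once if the tub, the remote or the paint bottle is moved more than 25 mm (distance of any of tub, remote, paint from where it was at the start of the episode above 0.025 m).
It fails at once if the paint bottle is tipped over (angle between paint's own z axis and vertical above 0.5 rad).
Of house_a, house_b, house_c, house_d only 3 to 4 are there at a start; the rules pass over those that are not, and their reading is None.
At some moment in a run one of house_a, house_b, house_c, house_d may be knocked a few centimetres aside while the robot is not near it.
Once in a run the grip may slacken for a moment while it holds something.
It also fails if it takes over 210 s, if anything falls off the work surface, if the arm or the gripper's body presses on something with over 40 N, if the wrist force passes 120 N, or if a joint passes its speed limit or range.

ROBOT

A 6-joint arm with a two-finger parallel gripper is mounted at the origin on the work surface. World frame = base frame: x ahead of the robot, y to its left, z up, the work surface at z = 0. Lengths are in m, angles in rad, forces in N, time in s.
With the tool pointing down it reaches from about 0.35 to 0.85 m from the base axis. Payload 8.1 kg.
Tool frame: the origin (TCP) lies on the centre line of the jaws, within the pads' length; the fingertips stand robot.tips_ahead ahead of it and the grasp point (between the pads) lies 6 mm ahead of it (robot.tips_ahead is the distance from the TCP to the fingertips, in m); z points along the fingers, y is the line along which they close (so a half turn about z gives the same grasp; the last joint's range is limited). The gripper opens to 93 mm and grips with 3 to 60 N. Pads are 15 mm wide; open, the fingers measure 128 mm over their backs; the gripper's body (75 mm by 188 mm) begins 65 mm behind the grasp point.
Start: joints at [-1.38, 0.13, 1.488, -0, 1.523, -0.085], TCP at [0.163, -0.577, 0.244] pointing down, gripper open.
Joint ranges: [-2.96, 2.96], [-0.89, 2.26], [0.02, 2.5], [-1.34, 4.48], [0, 2.73], [-2.66, 2.66]. Speed limits (rad/s): [2.39, 2.39, 2.79, 3.14, 3.14, 3.14].

INTERFACE

Orientations are given as a rotation vector (axis times angle).
In Python, from plant import robot gives the robot as it stands.
- The arm moves only by the tool apply_moves, never from a script. Its arguments are lists of equal length, an entry for each row: "delta_pos": the shift along the tool's x, y, z in cm, a list of three; "twist": the turn about the tool's z in rad. A call has 1 to 8 rows; each row shifts and turns the commanded pose from where the row before left it, along the tool's axes as they then stand; what a row does not reach is not made up. A row lasts 1/8 s, in which the tool goes at most 62.5 mm and 10.7 degrees, less where a joint would pass 70% of its speed; a pose out of reach is approached as far as the arm can. A call with a gripper value outside its range is refused whole. "gripper" is the finger opening in cm, from 0 to 9.3, set as the call begins (left out, the last holds). The fingers move at their own pace and stop on an object; "squeeze" is the grip in N (left out, the last holds). Time passes only in rows, so rows that do not move let the fingers close. It gives the time, the measured TCP pose, the force, the opening and the grip force at its end, in the units of the state.
- robot.read_state(): the state, without advancing time (a new reading comes with each control period).
- robot.read_camera(name): name is "scene" or "top" or "wrist"; returns a dict with "frame" (480x640x3 uint8, red, green, blue), "vertical_fov" (degrees; the focal length in pixels is half the picture's height over the tangent of half this angle, whatever the lens; pixels are square), "cx", "cy" (the principal point, pixels), "R" (3x3) and "t" (3): a world point X has camera coordinates R X + t. Camera axes: x right, y down, z forward; pixel columns grow to the right and rows downward; lengths in m; the calibration is good to about 2 mm. A picture is of the moment at which its call begins. There is no depth.
- robot.close_job(): hands the job in; it is judged then, once.
The state is a dict: "t": time; "q": joint angles; "dq": joint speeds; "joint_torque": joint torques, N m; "tool_pos": TCP position; "orientation": TCP orientation; "force": force on the tool from outside, world axes, zero at the start; "wrist_torque": the same for the moment, N m; "opening": finger opening in m; "gripper_force": force on a finger pad.
Only numpy, scipy, OpenCV 4.12 (cv2) and the standard library are available. Lean on these libraries where they do the work, as an engineer would, in place of code of your own. Each camera call takes 0.05 s, during which the arm holds its last target. There are 200 camera calls.

## Working session

There is one attempt and no reset: what is moved stays moved. The work goes in short steps, Python scripts to look and compute and a tool call to move; the robot and the scene stay as the last step left them, time stands still between calls to the robot, and variables do not carry over. Pictures are saved under pics/ and viewed, at most 14 in all, crops included, and the job is handed in when it is done.

Besides the shell and the picture viewer there is one more tool, called after "Call:" as name(argument=value, ...), one argument or row to a line, values as JSON. apply_moves: Moves the arm, as the interface text tells. Its arguments: {"type":"object","properties":{"delta_pos":{"type":"array"},"twist":{"type":"array"},"gripper":{"type":"number"},"squeeze":{"type":"number"}},"required":["delta_pos","twist"]}

```bash
ls; mkdir -p pics; cat > h.py <<'E'
import numpy as np, cv2
from plant import robot
def cam(name):
    c=robot.read_camera(name); h=c["frame"].shape[0]
    c["f"]=h/2/np.tan(np.radians(c["vertical_fov"])/2); return c
def save(name,fn):
    c=cam(name); cv2.imwrite(fn,c["frame"][:,:,::-1]); np.save(fn+".npy",c,allow_pickle=True); return c
def load(fn): return np.load(fn+".npy",allow_pickle=True).item()
def back(c,u,v,z):
    R,t=np.array(c["R"]),np.array(c["t"]); d=R.T@np.array([(u-c["cx"])/c["f"],(v-c["cy"])/c["f"],1]); o=-R.T@t
    return o+d*(z-o[2])/d[2]
def proj(c,X):
    p=np.array(c["R"])@np.array(X)+np.array(c["t"]); return np.array([c["cx"]+c["f"]*p[0]/p[2],c["cy"]+c["f"]*p[1]/p[2]])
E
python3 - <<'E'
from h import *
s=robot.read_state(); print(s, robot.tips_ahead)
for n in("scene","top","wrist"):
    c=save(n,f"pics/{n}0.png"); R=np.array(c["R"]); print(n,-R.T@np.array(c["t"]),R[2],c["f"],c["cx"],c["cy"])
E
```

```text
pics
{'t': 0.0, 'q': array([-1.38038438e+00,  1.31198020e-01,  1.48922077e+00, -7.30094770e-06,
        1.52298494e+00, -8.54422437e-02]), 'dq': array([ 8.70035406e-04,  9.30878339e-04, -3.89890487e-04, -1.23754192e-04,
        7.69474066e-05, -1.02563576e-03]), 'joint_torque': array([ 2.23403354e-04, -5.59838998e+01, -4.91763210e+01,  7.69020338e-02,
        3.49359750e-02, -1.22215311e-04]), 'tool_pos': array([ 0.16332129, -0.57682597,  0.24259751]), 'orientation': array([-3.10996624e+00, -4.31690123e-01,  1.60588654e-04]), 'force': array([-0.05682525,  1.30862239,  1.24078692]), 'wrist_torque': array([-0.02233536, -0.02487554,  0.02682742]), 'gripper_force': 0.0, 'opening': 0.09306510786905717} 0.025
scene [0.97534252 0.61760175 0.98342399] [-0.32309172 -0.52145444 -0.7897449 ] 479.0318615635892 327.37286899393575 237.88091264760288
top [ 0.40729644 -0.00598448  1.04740599] [ 0.18553937 -0.01523221 -0.98251876] 475.5699690345307 323.0537028837876 235.99859045741988
wrist [ 0.23792671 -0.55697552  0.38355401] [-0.27000402 -0.07535584 -0.95990589] 350.2156917008802 329.0098475952836 240.27399859804154
```

View pics/top0.png

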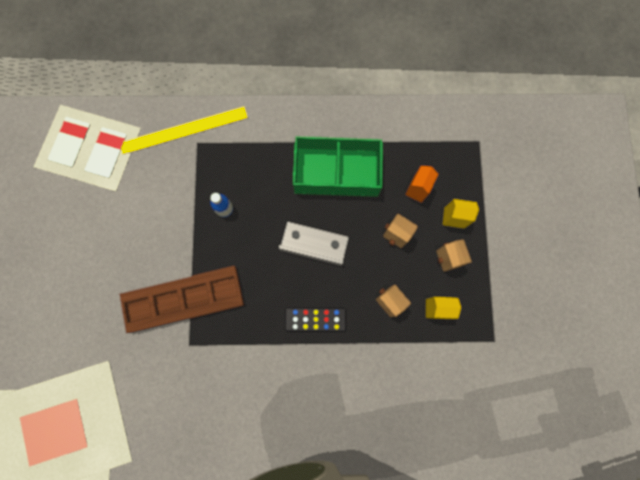

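View pics/scene0.png

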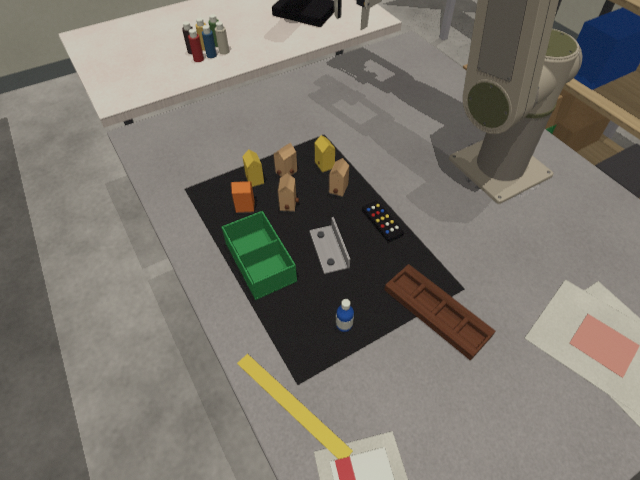

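The top view shows three plain wooden houses at about (400,231), (454,255) and (393,301). The look-alikes are yellow at (461,213) and (443,308), and orange at (422,184). The stand is at (182,299), the bracket at (314,243), the remote at (315,319), the paint at (221,205) and the tub at (338,167). I choose the three wooden ones and check them in a close crop.

```bash
python3 - <<'E'
import cv2,numpy as np
a=cv2.imread("pics/scene0.png")[130:230,220:370]; b=cv2.imread("pics/top0.png")[195:325,370:490]
a=cv2.resize(a,(780,520),interpolation=cv2.INTER_CUBIC);cv2.imwrite("pics/c1.png",a)
b=cv2.resize(b,(552,598),interpolation=cv2.INTER_CUBIC);cv2.imwrite("pics/c2.png",b)
E
```

```text
(no output)
```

View pics/c1.png

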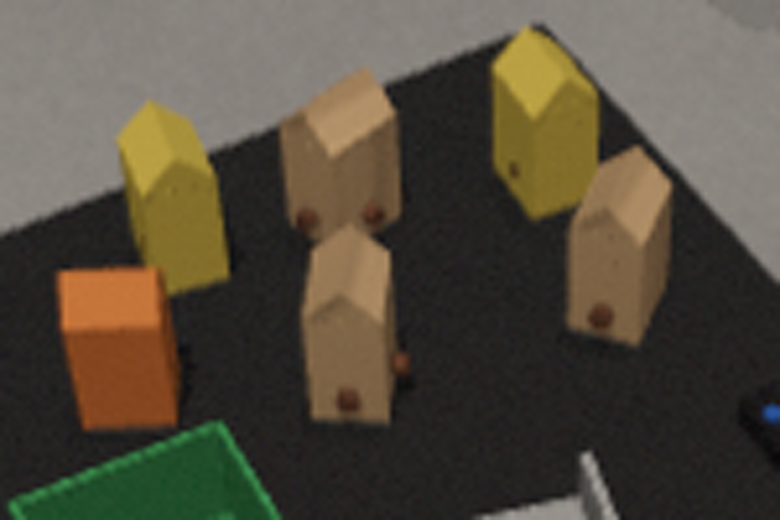

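View pics/c2.png

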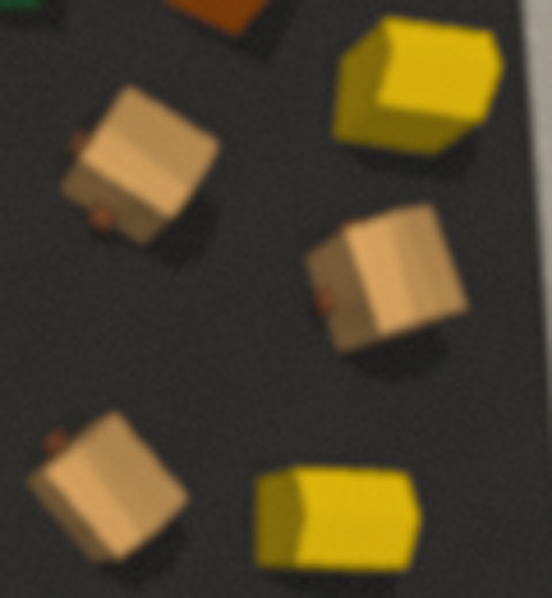

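View pics/wrist0.png

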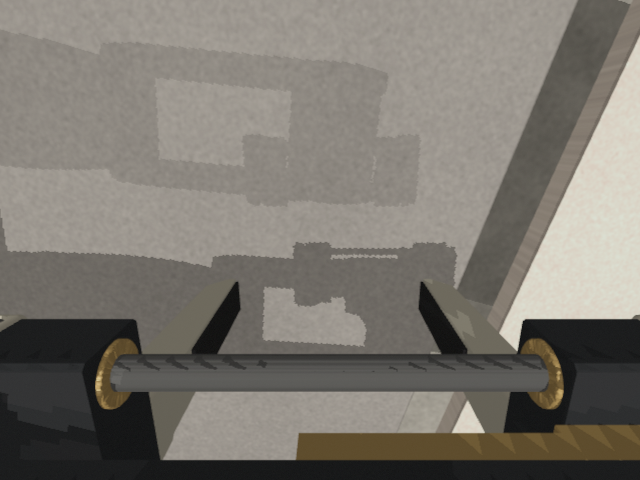

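H1 (400,231) and H2 (454,255) each have two dowels, on the front and the left-hand (+y) wall. H3 (393,301) shows only its front dowel, towards the upper left, so its side dowel is on the hidden right-hand wall. Next I fit silhouettes of the houses, stand and bracket.

```bash
cat > fit.py <<'E'
from h import *
from scipy.optimize import minimize
S=4
def house(x,y,a,z0=0):
    p=[(sx*.024,sy*.02,z) for sx in(-1,1) for sy in(-1,1) for z in(0,.08)]+[(sx*.024,0,.1) for sx in(-1,1)]
    return place(p,x,y,a,z0)
def box(x,y,a,lx,ly,z1,x0=0,z0=0): return place([(x0+sx*lx/2,sy*ly/2,z) for sx in(-1,1) for sy in(-1,1) for z in(z0,z1)],x,y,a)
def place(p,x,y,a,z0=0):
    c,s=np.cos(a),np.sin(a); return np.array([(x+c*u-s*v,y+s*u+c*v,w+z0) for u,v,w in p])
def render(c,bodies):
    m=np.zeros((480*S,640*S),np.uint8)
    for b in bodies:
        p=np.array([proj(c,q) for q in b])
        cv2.fillConvexPoly(m,cv2.convexHull(np.round(((p+.5)*S-.5)*16).astype(np.int32)),1,shift=4)
    return m
def up(m): return (cv2.resize(m.astype(np.float32),None,fx=S,fy=S,interpolation=cv2.INTER_LINEAR)>.5).astype(np.uint8)
def iou(a,b): return (a&b).sum()/(a|b).sum()
def fit(views,make,x0,step):
    f=lambda p:-sum(iou(m,render(c,make(p))) for c,m in views)
    n=len(x0); sim=np.vstack([x0]+[np.array(x0)+np.eye(n)[i]*step[i] for i in range(n)])
    r=minimize(f,x0,method="Nelder-Mead",options=dict(initial_simplex=sim,maxiter=120*1 if n<=3 else 500,xatol=1e-4,fatol=1e-5)); return r.x,r.fun/len(views)
def hsv(c): return cv2.cvtColor(c["frame"],cv2.COLOR_RGB2HSV).astype(int)
def roi(m,r):
    o=np.zeros_like(m); o[r[1]:r[3],r[0]:r[2]]=m[r[1]:r[3],r[0]:r[2]]; return o
def wood(c):
    h=hsv(c); return ((h[...,0]>7)&(h[...,0]<19)&(h[...,1]>60)&(h[...,1]<165)&(h[...,2]>60)).astype(np.uint8)
def brown(c):
    h=hsv(c); return (((h[...,0]<12)|(h[...,0]>172))&(h[...,1]>70)&(h[...,2]>25)).astype(np.uint8)
def grey(c): 
    h=hsv(c); return ((h[...,1]<60)&(h[...,2]>90)).astype(np.uint8)
E
python3 - <<'E'
from fit import *
T=load("pics/top0.png");C=load("pics/scene0.png")
for c,pts in((T,[(400,222),(385,240),(456,252),(443,305),(425,180),(182,310)]),(C,[(288,185),(286,165),(335,180),(325,155),(440,320)])):
    h=hsv(c); print([tuple(h[v,u]) for u,v in pts])
rt=[(376,205,425,255),(430,230,478,280),(370,278,418,325)]
mt=[up(roi(wood(T),r)) for r in rt]
g=[back(T,*p,.06)[:2] for p in((400,231),(454,255),(393,301))]
res=[]
for m,p in zip(mt,g):
    best=min((fit([(T,m)],lambda q:[house(*q)],[*p,a],[.01,.01,.3]) for a in(.4,1.2,2.,2.7)),key=lambda r:r[1]); res.append(best); print("top",best)
# stand
ms=roi(brown(T),(110,260,250,340)); mc=roi(brown(C),(370,255,505,365))
ms,mc=[cv2.morphologyEx(m,cv2.MORPH_CLOSE,np.ones((13,13))) for m in(ms,mc)]
p=back(T,182,299,.024)[:2]
for v in([(T,up(ms))],[(C,up(mc))],[(T,up(ms)),(C,up(mc))]):
    print("stand",fit(v,lambda q:[box(*q,.086,.25,.024)],[*p,.2],[.01,.01,.1]))
o=np.hstack([wood(T)*255+roi(brown(T),(110,260,250,340))*120,wood(C)*255+mc*120]);cv2.imwrite("pics/m.png",o)
b=cv2.resize(cv2.imread("pics/top0.png")[210:275,270:360],(720,520),interpolation=cv2.INTER_CUBIC);cv2.imwrite("pics/c3.png",b)
E
```

```text
[(np.int64(17), np.int64(143), np.int64(175)), (np.int64(18), np.int64(30), np.int64(43)), (np.int64(17), np.int64(145), np.int64(202)), (np.int64(24), np.int64(243), np.int64(216)), (np.int64(14), np.int64(243), np.int64(214)), (np.int64(12), np.int64(160), np.int64(105))]
[(np.int64(17), np.int64(109), np.int64(162)), (np.int64(16), np.int64(114), np.int64(114)), (np.int64(16), np.int64(115), np.int64(124)), (np.int64(23), np.int64(175), np.int64(130)), (np.int64(9), np.int64(148), np.int64(95))]
top (array([ 0.60809167, -0.18674376,  1.06890379]), np.float64(-0.8694531690424419))
top (array([ 0.55354482, -0.29985093,  0.17624328]), np.float64(-0.8979561501300631))
top (array([ 0.45716069, -0.16623898,  0.77400241]), np.float64(-0.8522418757712875))
stand (array([0.46688304, 0.2822529 , 0.23114853]), np.float64(-0.9646037235999706))
stand (array([0.46765441, 0.28306051, 0.23038416]), np.float64(-0.9794990940440703))
stand (array([0.46751743, 0.28300234, 0.23036551]), np.float64(-0.9705701957093436))
```

View pics/c3.png

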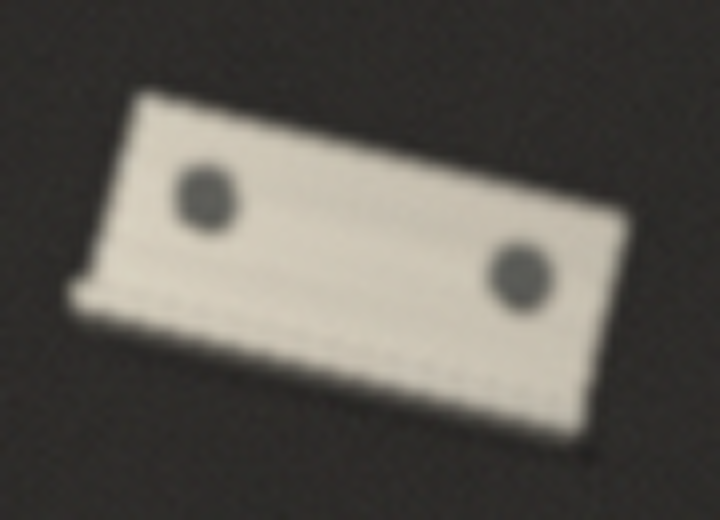

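The crop shows the bracket's upright along the bottom edge, from about (278.8,248.8) to (341.9,264.6) in full-picture pixels, with the foot behind it. The stand fit agrees in both views. I refine the houses using both cameras.

```bash
python3 - <<'E'
from fit import *
T=load("pics/top0.png");C=load("pics/scene0.png")
def w(c):
    h=hsv(c); return ((h[...,0]>4)&(h[...,0]<21)&(h[...,1]>55)&(h[...,1]<200)&(h[...,2]>55)).astype(np.uint8)
rt=[(376,205,425,255),(430,230,478,280),(370,278,418,325)]
g=[(.608,-.187),(.5535,-.30),(.457,-.166)]
rc=[(276,172,301,215),(272,143,299,177),(327,155,352,198)]
for r,r2,p in zip(rt,rc,g):
    mt=up(roi(w(T),r)); mc=up(roi(w(C),r2))
    for v in([(T,mt)],[(C,mc)],[(T,mt),(C,mc)]):
        b=sorted((fit(v,lambda q:[house(*q)],[*p,a],[.01,.01,.3]) for a in(.4,1.2,2.,2.7)),key=lambda r:r[1])
        print([(np.round(x,4),round(f,3)) for x,f in b[:2]])
# bracket
m=roi(grey(T),(270,215,360,275)); m=cv2.morphologyEx(m,cv2.MORPH_CLOSE,np.ones((9,9)))
mc=roi(grey(C),(305,215,355,275)); mc=cv2.morphologyEx(mc,cv2.MORPH_CLOSE,np.ones((9,9)))
br=lambda q:[box(*q,.006,.14,.038,.003),box(*q,.066,.12,.006,.033)]
A,B=back(T,278.75,248.75,.038),back(T,341.9,264.6,.038); print(A,B,np.linalg.norm(A-B),np.arctan2(A[0]-B[0],-(A[1]-B[1])))
p=(A+B)/2
for v in([(T,up(m))],[(C,up(mc))],[(T,up(m)),(C,up(mc))]):
    print("br",fit(v,br,[p[0],p[1],-.2],[.01,.01,.1]),fit(v,br,[p[0],p[1],.2],[.01,.01,.1]))
E
```

```text
[(array([ 0.6079, -0.1865,  1.1356]), np.float64(-0.85)), (array([ 0.6078, -0.1865,  1.1332]), np.float64(-0.849))]
[(array([ 0.6054, -0.189 ,  0.9616]), np.float64(-0.897)), (array([ 0.6056, -0.1889,  0.9499]), np.float64(-0.896))]
[(array([ 0.606 , -0.1879,  0.9676]), np.float64(-0.857)), (array([ 0.606 , -0.1885,  0.9536]), np.float64(-0.856))]
[(array([ 0.5534, -0.2998,  3.2791]), np.float64(-0.881)), (array([ 0.5531, -0.2999,  3.314 ]), np.float64(-0.881))]
[(array([ 0.5514, -0.2992,  3.4002]), np.float64(-0.916)), (array([ 0.551 , -0.2997,  0.2328]), np.float64(-0.914))]
[(array([ 0.5518, -0.2998,  0.2001]), np.float64(-0.892)), (array([ 0.5518, -0.2998,  3.3379]), np.float64(-0.892))]
[(array([ 0.4576, -0.1664,  0.794 ]), np.float64(-0.831)), (array([ 0.4576, -0.1666,  0.8031]), np.float64(-0.831))]
[(array([ 0.4561, -0.1659,  0.6505]), np.float64(-0.966)), (array([ 0.4557, -0.167 ,  2.408 ]), np.float64(-0.845))]
[(array([ 0.4562, -0.1661,  0.6714]), np.float64(-0.893)), (array([ 0.4557, -0.1667,  0.6514]), np.float64(-0.891))]
[0.57086355 0.07378431 0.038     ] [ 0.53536807 -0.06122809  0.038     ] 0.13960041755536473 2.8845051132123563
br (array([ 0.55817149,  0.00574493, -0.25938234]), np.float64(-0.8512564432989691)) (array([ 0.55849324,  0.00764716, -0.25875929]), np.float64(-0.8506568778979907))
br (array([ 0.55775519,  0.01248849, -0.26187849]), np.float64(-0.8775697503671072)) (array([ 0.55807309,  0.01322827, -0.26102402]), np.float64(-0.8762428407789232))
br (array([ 0.55755622,  0.00748823, -0.2609975 ]), np.float64(-0.8539318818284614)) (array([ 0.5577703 ,  0.00751737, -0.26274696]), np.float64(-0.8538787697658481))
```

```bash
cat > plan.py <<'E'
from h import *
from scipy.spatial.transform import Rotation as Ro
def pose():
    s=robot.read_state(); x=Ro.from_rotvec(s["orientation"]).as_matrix()[:,0]; return s,np.array(s["tool_pos"]),np.arctan2(x[1],x[0])
def plan(target,phi,n,start=None):
    """rows (cm, rad) in the tool's axes for an even straight path"""
    s,p,a=pose() if start is None else (None,*start)
    if start is None: print("t %.1f"%s["t"],"pos",np.round(p,4),"phi %.3f"%a,"F",np.round(s["force"],1),"op %.4f"%s["opening"],"gf %.1f"%s["gripper_force"],"q6 %.2f"%s["q"][5])
    target=np.array(target); D=[];W=[]; p=p.copy()
    for i in range(n):
        d=(target-p)/(n-i); c,sn=np.cos(a),np.sin(a)
        l=np.round(np.array([c*d[0]+sn*d[1],sn*d[0]-c*d[1],-d[2]])*100,2); w=round(-(phi-a)/(n-i),3)
        D.append([float(v) for v in l]);W.append(float(w))
        l=l/100; p=p+np.array([c*l[0]+sn*l[1],sn*l[0]-c*l[1],-l[2]]); a-=w
    for k in range(0,n,8): print(D[k:k+8],W[k:k+8])
    return p,a
E
python3 -c "
from plan import *
s=plan((.457,-.166,.18),.66,13)
plan((.457,-.166,.068),.66,3,s)"
```

```text
t 0.1 pos [ 0.1633 -0.5769  0.2429] phi 0.276 F [-0.1  0.5  0.3] op 0.0933 gf 0.0 q6 -0.09
[[3.03, -2.43, 0.48], [3.11, -2.33, 0.48], [3.17, -2.24, 0.48], [3.24, -2.15, 0.48], [3.3, -2.05, 0.49], [3.36, -1.95, 0.48], [3.42, -1.85, 0.49], [3.47, -1.75, 0.48]] [-0.03, -0.03, -0.029, -0.03, -0.029, -0.03, -0.029, -0.03]
[[3.52, -1.65, 0.49], [3.56, -1.54, 0.48], [3.61, -1.44, 0.49], [3.65, -1.33, 0.48], [3.69, -1.22, 0.49]] [-0.029, -0.03, -0.029, -0.03, -0.029]
[[-0.0, 0.0, 3.73], [-0.0, 0.0, 3.73], [-0.0, 0.0, 3.74]] [-0.0, -0.0, -0.0]
```

Call:
apply_moves(
  delta_pos=[
    [3.0,-2.4,0.5],
    [3.1,-2.3,0.5],
    [3.2,-2.2,0.5],
    [3.2,-2.2,0.5],
    [3.3,-2.0,0.5],
    [3.4,-2.0,0.5],
    [3.4,-1.9,0.5],
    [3.5,-1.7,0.5],
  ],
  twist=[-0.03,-0.03,-0.03,-0.03,-0.03,-0.03,-0.03,-0.03],
  gripper=7.2,
  squeeze=30,
)

```text
t: 1.15
tool_pos: [0.3444, -0.3234, 0.2033]
orientation: [-3.037, -0.803, 0.0]
force: [1.1, -1.1, 0.1]
opening: 0.0722
gripper_force: 0.0
```

Call:
apply_moves(
  delta_pos=[
    [3.5,-1.6,0.5],
    [3.6,-1.5,0.5],
    [3.6,-1.4,0.5],
    [3.6,-1.3,0.5],
    [3.7,-1.2,0.5],
    [0,0,0],
  ],
  twist=[-0.03,-0.03,-0.03,-0.03,-0.03,0],
)

```text
t: 1.9
tool_pos: [0.4574, -0.1657, 0.1779]
orientation: [-2.966, -1.031, 0.001]
force: [0.2, -0.3, 0.2]
opening: 0.0718
gripper_force: 0.0
```

```bash
python3 -c "
from plan import *
save('wrist','pics/w1.png')
s=plan((.457,-.166,.068),.66,3)"
```

```text
t 1.9 pos [ 0.4569 -0.1669  0.1781] phi 0.668 F [0.3 0.3 0.7] op 0.0721 gf 0.0 q6 0.45
[[0.02, -0.02, 3.67], [0.02, -0.02, 3.67], [0.02, -0.03, 3.67]] [0.003, 0.003, 0.002]
```

View pics/w1.png

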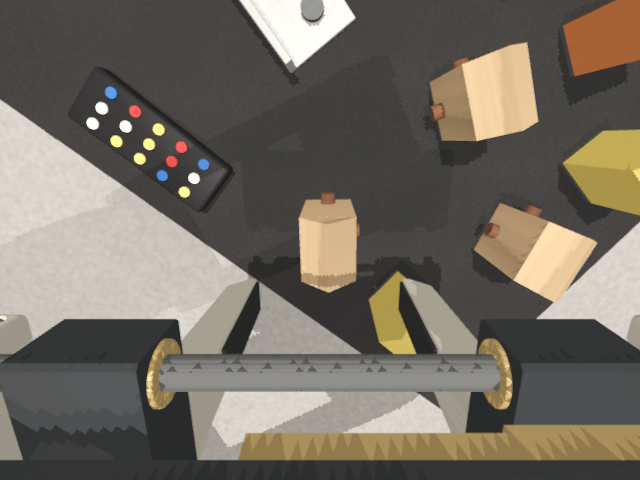

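The wrist view shows H3 at (328,245), centred between the fingers and aligned, with its front dowel at (327,197) and side dowel at (357,230). The yellow house at (390,300) is clear of the fingers. I descend.

Call:
apply_moves(
  delta_pos=[
    [0,0,3.7],
    [0,0,3.7],
    [0,0,3.4],
    [0,0,0.2],
    [0,0,0],
  ],
  twist=[0,0,0,0,0],
)

```text
t: 2.58
tool_pos: [0.4572, -0.1687, 0.0697]
orientation: [2.969, 1.025, 0.001]
force: [-0.1, -0.1, 0.5]
opening: 0.0721
gripper_force: 0.0
```

Call:
apply_moves(
  delta_pos=[
    [0,0,0],
    [0,0,0],
    [0,0,0],
    [0,0,0],
  ],
  twist=[0,0,0,0],
  gripper=2.0,
  squeeze=30,
)

```text
t: 3.08
tool_pos: [0.4569, -0.1676, 0.0689]
orientation: [-2.969, -1.027, 0.0]
force: [-1.6, 1.1, 4.1]
opening: 0.04
gripper_force: 29.8
```

Call:
apply_moves(
  delta_pos=[
    [0,0,0],
    [0,0,-1],
    [0,0,-2],
    [0,0,-2],
    [0,0,0],
  ],
  twist=[0,0,0,0,0],
)

```text
t: 3.7
tool_pos: [0.4582, -0.1685, 0.1205]
orientation: [2.966, 1.026, 0.004]
force: [-0.2, -0.3, -3.1]
opening: 0.0399
gripper_force: 29.8
```

```bash
python3 -c "
from plan import *
b=-.257;n=np.array([np.cos(b),np.sin(b)]);o=np.array([.5535,.0063])
print(o-n*.024,o-n*.020)
g=o-n*(.024+.018)
s=plan((*g,.118),b,11)
plan((*g,.0685),b,3,s)"
```

```text
[0.53028824 0.01240033] [0.53415686 0.0113836 ]
t 3.7 pos [ 0.4582 -0.1685  0.1205] phi 0.666 F [-0.2 -0.3 -3.1] op 0.0399 gf 29.8 q6 0.45
[[1.43, -1.02, 0.02], [1.34, -1.14, 0.02], [1.24, -1.24, 0.02], [1.13, -1.34, 0.02], [1.02, -1.44, 0.02], [0.89, -1.52, 0.03], [0.76, -1.58, 0.02], [0.63, -1.64, 0.03]] [0.084, 0.084, 0.084, 0.084, 0.084, 0.084, 0.084, 0.084]
[[0.49, -1.69, 0.02], [0.34, -1.73, 0.03], [0.2, -1.75, 0.02]] [0.084, 0.083, 0.084]
[[0.0, 0.0, 1.65], [0.0, 0.0, 1.65], [0.0, 0.0, 1.65]] [-0.0, -0.0, -0.0]
```

Call:
apply_moves(
  delta_pos=[
    [1.4,-1.0,0],
    [1.3,-1.1,0],
    [1.2,-1.2,0],
    [1.1,-1.3,0],
    [1.0,-1.4,0],
    [0.9,-1.5,0],
    [0.8,-1.6,0],
    [0.6,-1.6,0],
  ],
  twist=[0.084,0.084,0.084,0.084,0.084,0.084,0.084,0.084],
)

```text
t: 4.7
tool_pos: [0.4958, -0.035, 0.1174]
orientation: [-3.141, 0.014, 0.002]
force: [0.3, 0.0, -2.0]
opening: 0.0402
gripper_force: 29.8
```

Call:
apply_moves(
  delta_pos=[
    [0.5,-1.7,0],
    [0.3,-1.8,0],
    [0.2,-1.8,0],
    [0,0,0],
    [0,0,0],
  ],
  twist=[0.084,0.084,0.084,0,0],
)

```text
t: 5.32
tool_pos: [0.5105, 0.0161, 0.1179]
orientation: [3.115, -0.402, -0.002]
force: [-0.5, -0.3, -2.7]
opening: 0.0401
gripper_force: 29.8
```

```bash
python3 -c "
from plan import *
save('wrist','pics/w2.png');save('top','pics/t2.png')
b=-.257;n=np.array([np.cos(b),np.sin(b)]);o=np.array([.5535,.0063])
g=o-n*(.024+.018)
s=plan((*g,.0695),b,4)"
```

```text
t 5.4 pos [0.5108 0.0158 0.1182] phi -0.258 F [-0.  -0.6 -1.7] op 0.0403 gf 29.8 q6 1.76
[[0.04, -0.04, 1.22], [0.04, -0.04, 1.22], [0.05, -0.04, 1.22], [0.04, -0.05, 1.21]] [-0.0, -0.0, -0.0, -0.001]
```

View pics/w2.png

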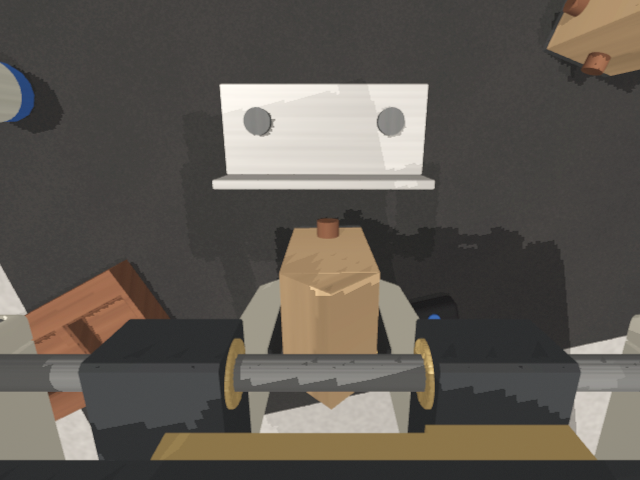

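The wrist view shows the bracket square to the tool, its top front edge at row 188.5 from (213,188) to (434,188), and the house upright in the grip with its dowel at (328,229).

```bash
python3 -c "
from plan import *
c=load('pics/w2.png'); g=cv2.cvtColor(c['frame'],cv2.COLOR_RGB2GRAY)
for u in(225,250,400,425): print(u,g[178:196,u])
A,B=back(c,213,189,.038),back(c,434.5,189,.038); print(A,B,np.linalg.norm(A-B),np.arctan2(-(A[0]-B[0]),A[1]-B[1]))
s,p,a=pose(); n=np.array([np.cos(a),np.sin(a)]); print('plane dist from tcp',(A[:2]-p[:2])@n,(B[:2]-p[:2])@n)
"
```

```text
225 [135 148 190 221 228 226 225 222 220 217 199 124  62  63  63  63  62  63]
250 [135 148 190 218 226 225 223 221 219 216 199 125  62  61  60  59  61  60]
400 [133 144 182 218 227 227 227 227 223 207 194 131  60  61  62  63  59  60]
425 [133 141 172 200 206 205 203 204 205 204 193 132  60  61  62  62  59  60]
[0.57409066 0.07339785 0.038     ] [ 0.53878496 -0.06149045  0.038     ] 0.1394322214083947 -0.25599746151148584
plane dist from tcp 0.046553533827523766 0.04679089366290729
```

Call:
apply_moves(
  delta_pos=[
    [0,0,1.5],
    [0,0,1.5],
    [0,0,1.4],
    [0,0,0.5],
    [0,0,0],
    [0,0,0],
  ],
  twist=[0,0,0,0,0,0],
)

```text
t: 6.18
tool_pos: [0.5112, 0.0163, 0.0696]
orientation: [3.115, -0.404, 0.0]
force: [0.5, -0.0, -1.5]
opening: 0.0403
gripper_force: 3.0
```

Call:
apply_moves(
  delta_pos=[
    [0,0,0],
    [0,0,0],
    [0,0,0],
    [0,0,0],
  ],
  twist=[0,0,0,0],
  squeeze=30,
)

```text
t: 6.68
tool_pos: [0.5111, 0.0164, 0.0697]
orientation: [3.115, -0.404, 0.0]
force: [0.9, -0.5, -2.3]
opening: 0.0398
gripper_force: 30.0
```

Call:
apply_moves(
  delta_pos=[
    [0.3,0,0],
    [0.3,0,0],
    [0.2,0,0],
    [0.2,0,0],
    [0,0,0],
  ],
  twist=[0,0,0,0,0],
)

```text
t: 7.3
tool_pos: [0.5209, 0.0138, 0.0696]
orientation: [-3.115, 0.404, 0.0]
force: [0.9, -0.0, -1.8]
opening: 0.0401
gripper_force: 30.0
```

Call:
apply_moves(
  delta_pos=[
    [0.2,0,0],
    [0.1,0,0],
    [0.1,0,0],
    [0,0,0],
  ],
  twist=[0,0,0,0],
)

```text
t: 7.8
tool_pos: [0.5243, 0.0129, 0.0694]
orientation: [-3.115, 0.404, 0.001]
force: [-4.3, 1.3, -1.3]
opening: 0.04
gripper_force: 30.0
```

Call:
apply_moves(
  delta_pos=[
    [0.1,0,0],
    [0.1,0,0],
    [0.1,0,0],
    [0.1,0,0],
    [0,0,0],
  ],
  twist=[0,0,0,0,0],
)

```text
t: 8.43
tool_pos: [0.5284, 0.0118, 0.0694]
orientation: [-3.115, 0.405, 0.0]
force: [-3.4, 2.0, -3.9]
opening: 0.0399
gripper_force: 30.0
```

Call:
apply_moves(
  delta_pos=[
    [0.1,0,0],
    [0.1,0,0],
    [0,0,0],
  ],
  twist=[0,0,0],
)

```text
t: 8.8
tool_pos: [0.5304, 0.0112, 0.0695]
orientation: [3.115, -0.405, -0.0]
force: [-3.5, 1.8, -3.5]
opening: 0.0398
gripper_force: 30.0
```

```bash
python3 -c "
from plan import *
save('wrist','pics/w3.png')
s,p,a=pose(); print(s['force'],p,a)
im=cv2.imread('pics/w3.png')[160:420,200:460]; cv2.imwrite('pics/c4.png',cv2.resize(im,(600,600)))"
```

```text
[-3.91301905  1.16513843 -4.84408413] [0.53040242 0.01120998 0.06953727] -0.2583127237670937
```

View pics/c4.png

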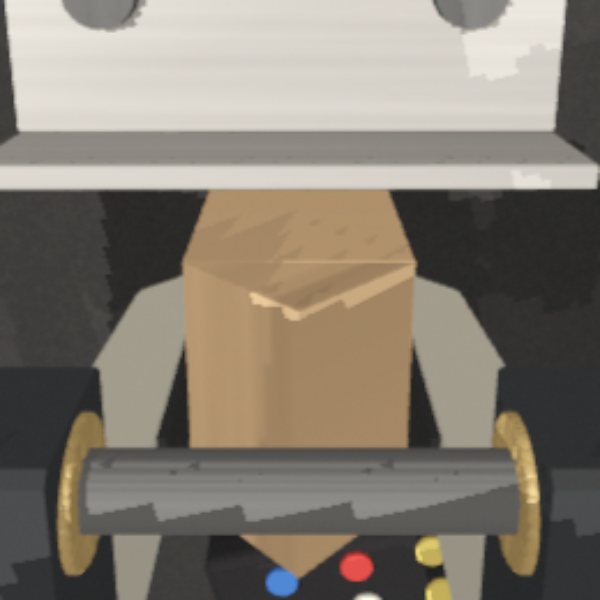

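The crop shows the house front dropping behind the bracket's edge, with the wall not yet touching. The force stays at the dowel friction of about 4 N.

Call:
apply_moves(
  delta_pos=[
    [0.1,0,0],
    [0.1,0,0],
    [0,0,0],
  ],
  twist=[0,0,0],
)

```text
t: 9.22
tool_pos: [0.5308, 0.0111, 0.0696]
orientation: [-3.115, 0.404, 0.006]
force: [-13.2, 3.7, 3.7]
opening: 0.04
gripper_force: 30.0
```

Call:
apply_moves(
  delta_pos=[
    [0.1,0,0],
    [0,0,0],
    [0,0,0],
  ],
  twist=[0,0,0],
)

```text
t: 9.6
tool_pos: [0.5309, 0.0111, 0.0696]
orientation: [-3.115, 0.404, 0.009]
force: [-18.3, 3.6, 9.0]
opening: 0.0398
gripper_force: 30.0
```

Front dowel is flush: the force rose to 18 N at the wall. I back off, turn +90° for the right-hand side dowel, and return.

Call:
apply_moves(
  delta_pos=[
    [-0.3,0,0],
    [-0.8,0,-0.2],
    [-1.0,0,-0.3],
    [-1.0,0,0],
    [-1.0,0,0],
    [0,0,0],
    [0,0,0],
  ],
  twist=[0,0,0,0,0,-0.171,-0.175],
)

```text
t: 10.48
tool_pos: [0.4932, 0.0211, 0.0747]
orientation: [3.138, 0.147, 0.0]
force: [-0.2, 0.2, -1.2]
opening: 0.0398
gripper_force: 30.0
```

Call:
apply_moves(
  delta_pos=[
    [0,0,0],
    [0,0,0],
    [0,0,0],
    [0,0,0],
    [0,0,0],
    [0,0,0],
    [0,0,0],
    [0,0,0],
  ],
  twist=[-0.175,-0.175,-0.175,-0.175,-0.175,-0.175,-0.175,0],
)

```text
t: 11.48
tool_pos: [0.4933, 0.0211, 0.0746]
orientation: [2.49, 1.916, -0.0]
force: [0.1, 0.3, -2.9]
opening: 0.0395
gripper_force: 30.0
```

```bash
python3 -c "
from plan import *
save('wrist','pics/w4.png')
n=np.array([np.cos(-.257),np.sin(-.257)]);s,p,a=pose(); print('dist to plane(cam)',(np.array([.5565,.006])-p[:2])@n)
plan((*(np.array([.5565,.006])-n*.036),.0695),-.257+np.pi/2,4)"
```

```text
dist to plane(cam) 0.06488301856584826
t 11.5 pos [0.4934 0.0211 0.0746] phi 1.309 F [ 0.5 -0.6 -2.1] op 0.0400 gf 30.0 q6 0.20
[[0.04, 0.72, 0.13], [0.04, 0.72, 0.13], [0.04, 0.72, 0.12], [0.04, 0.73, 0.13]] [-0.001, -0.001, -0.001, -0.002]
```

Call:
apply_moves(
  delta_pos=[
    [0,0.7,0.1],
    [0,0.8,0.1],
    [0,0.8,0.2],
    [0,0.7,0.1],
    [0,0.1,0],
    [0,0.1,0],
    [0,0,0],
  ],
  twist=[0,0,0,-0.005,0,0,0],
)

```text
t: 12.4
tool_pos: [0.5245, 0.0128, 0.0696]
orientation: [-2.484, -1.923, 0.0]
force: [-1.1, -0.4, -2.0]
opening: 0.0397
gripper_force: 30.0
```

Call:
apply_moves(
  delta_pos=[
    [0,0.2,0],
    [0,0.1,0],
    [0,0.1,0],
    [0,0.1,0],
    [0,0.1,0],
    [0,0.1,0],
    [0,0,0],
  ],
  twist=[0,0,0,0,0,0,0],
)

```text
t: 13.28
tool_pos: [0.5308, 0.0112, 0.0694]
orientation: [-2.483, -1.923, 0.002]
force: [-4.1, 0.8, -0.3]
opening: 0.0397
gripper_force: 30.0
```

Call:
apply_moves(
  delta_pos=[
    [0,0.1,0],
    [0,0.1,0],
    [0,0,0],
  ],
  twist=[0,0,0],
)

```text
t: 13.65
tool_pos: [0.5331, 0.0106, 0.0694]
orientation: [-2.484, -1.923, 0.001]
force: [-3.5, 1.1, -1.3]
opening: 0.0401
gripper_force: 30.0
```

Call:
apply_moves(
  delta_pos=[
    [0,0.1,0],
    [0,0,0],
  ],
  twist=[0,0],
)

```text
t: 13.9
tool_pos: [0.5342, 0.0103, 0.0694]
orientation: [-2.484, -1.923, 0.0]
force: [-3.1, 1.7, -3.5]
opening: 0.0397
gripper_force: 30.0
```

Call:
apply_moves(
  delta_pos=[
    [0,0.1,0],
    [0,0,0],
  ],
  twist=[0,0],
)

```text
t: 14.15
tool_pos: [0.5352, 0.0101, 0.0694]
orientation: [-2.484, -1.923, 0.0]
force: [-3.6, 1.7, -4.0]
opening: 0.04
gripper_force: 30.0
```

Call:
apply_moves(
  delta_pos=[
    [0,0.05,0],
    [0,0,0],
  ],
  twist=[0,0],
)

```text
t: 14.4
tool_pos: [0.5356, 0.0099, 0.0695]
orientation: [-2.484, -1.923, 0.0]
force: [-4.0, 1.0, -4.3]
opening: 0.04
gripper_force: 30.0
```

Call:
apply_moves(
  delta_pos=[
    [0,0.05,0],
    [0,0,0],
  ],
  twist=[0,0],
)

```text
t: 14.65
tool_pos: [0.5362, 0.0098, 0.0696]
orientation: [-2.484, -1.923, 0.0]
force: [-3.2, 1.4, -4.7]
opening: 0.0398
gripper_force: 30.0
```

Call:
apply_moves(
  delta_pos=[
    [0,0.05,0],
    [0,0,0],
  ],
  twist=[0,0],
)

```text
t: 14.9
tool_pos: [0.5368, 0.0096, 0.0697]
orientation: [2.484, 1.923, 0.0]
force: [-4.3, 0.4, -4.7]
opening: 0.04
gripper_force: 30.0
```

Call:
apply_moves(
  delta_pos=[
    [0,0.03,0],
    [0,0,0],
  ],
  twist=[0,0],
)

```text
t: 15.15
tool_pos: [0.5369, 0.0096, 0.0697]
orientation: [-2.484, -1.923, 0.001]
force: [-5.1, 1.0, -3.3]
opening: 0.0397
gripper_force: 30.0
```

Call:
apply_moves(
  delta_pos=[
    [0,0.03,0],
    [0,0,0],
  ],
  twist=[0,0],
)

```text
t: 15.4
tool_pos: [0.5369, 0.0096, 0.0697]
orientation: [-2.483, -1.923, 0.001]
force: [-7.0, 2.4, -1.9]
opening: 0.0394
gripper_force: 30.0
```

Side dowel is flush: the wall touched at 7 N, agreeing with the camera plane to 0.1 mm. The house centre lies 2.2 mm ahead of the TCP along tool x. Next I go to the stand.

```bash
python3 -c "
from plan import *
st=np.array([.4675,.2830]);u=np.array([-.2284,.9736])
T=load('pics/top0.png');print('paint',back(T,219,203,.09),'remote',back(T,315,319,.019))
_,p,a=pose()
s=(p+np.array([-.04*.967,.04*.254,.06]),a)
s=plan((*(st+u*.0),.13),.2304+np.pi/2,13,s)"
```

```text
paint [0.65942982 0.19380552 0.09      ] remote [ 0.42171895 -0.00278945  0.019     ]
[[1.9, -0.74, -0.0], [1.93, -0.66, -0.0], [1.95, -0.59, -0.0], [1.97, -0.52, -0.0], [1.99, -0.45, -0.0], [2.0, -0.37, -0.0], [2.02, -0.3, -0.0], [2.03, -0.22, -0.01]] [-0.037, -0.037, -0.037, -0.037, -0.037, -0.037, -0.037, -0.037]
[[2.03, -0.15, -0.0], [2.04, -0.07, -0.01], [2.04, 0.0, -0.0], [2.03, 0.08, -0.01], [2.03, 0.15, -0.0]] [-0.037, -0.038, -0.037, -0.038, -0.037]
```

Call:
apply_moves(
  delta_pos=[
    [0,-0.5,0],
    [0,-1.5,0],
    [0,-1,-2],
    [0,-1,-2],
    [0,0,-2],
  ],
  twist=[0,0,0,0,0],
)

```text
t: 16.02
tool_pos: [0.4992, 0.0195, 0.1312]
orientation: [2.482, 1.922, 0.004]
force: [0.6, -0.2, -3.0]
opening: 0.0398
gripper_force: 30.0
```

Call:
apply_moves(
  delta_pos=[
    [1.9,-0.7,0],
    [1.9,-0.7,0],
    [2.0,-0.6,0],
    [2.0,-0.5,0],
    [2.0,-0.4,0],
    [2.0,-0.4,0],
    [2.0,-0.3,0],
    [2.0,-0.2,0],
  ],
  twist=[-0.037,-0.037,-0.037,-0.037,-0.037,-0.037,-0.037,-0.037],
)

```text
t: 17.02
tool_pos: [0.4815, 0.1825, 0.1308]
orientation: [2.17, 2.268, 0.005]
force: [0.3, 0.9, -2.8]
opening: 0.0399
gripper_force: 30.0
```

Call:
apply_moves(
  delta_pos=[
    [2.0,-0.2,0],
    [2.0,0,0],
    [2.0,0,0],
    [2.0,0.1,0],
    [2.0,0.1,0],
    [0,0,0],
    [0,0,0],
  ],
  twist=[-0.037,-0.037,-0.038,-0.038,-0.037,0,0],
)

```text
t: 17.9
tool_pos: [0.4685, 0.281, 0.1294]
orientation: [1.951, 2.462, -0.001]
force: [0.3, -0.5, -2.1]
opening: 0.0397
gripper_force: 30.0
```

```bash
python3 -c "
from plan import *
save('wrist','pics/w5.png'); st=np.array([.4675,.2830]);u=np.array([-.2284,.9736])
ph=.2304+np.pi/2;d=.0022*np.array([np.cos(ph),np.sin(ph)])
plan((*(st+u*.093-d),.13),ph,4)"
```

```text
t 17.9 pos [0.4686 0.2807 0.1295] phi 1.801 F [-0.4 -0.1 -2.6] op 0.0399 gf 30.0 q6 0.22
[[2.33, -0.01, -0.01], [2.33, -0.02, -0.01], [2.33, -0.01, -0.02], [2.34, -0.02, -0.01]] [-0.0, -0.0, -0.0, -0.001]
```

View pics/w5.png

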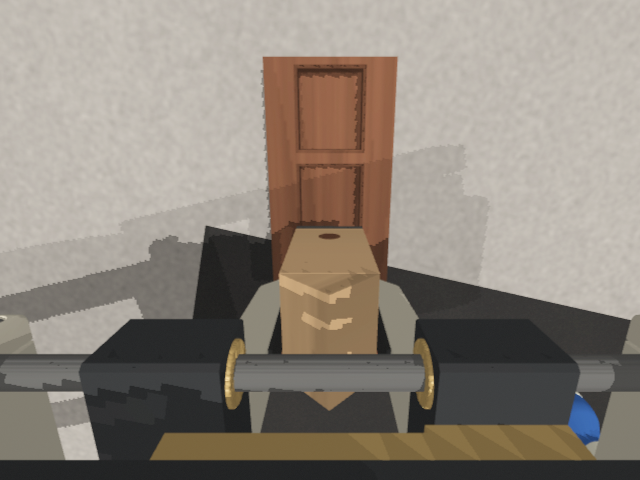

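The view shows the front dowel flush at (329,237), the stand's far corners at about (263,57) and (397,57), and the two far sockets empty. I check the corners against the fitted stand pose.

```bash
python3 -c "
from plan import *
c=load('pics/w5.png'); st=np.array([.4675,.2830]);u=np.array([-.2284,.9736]);v=np.array([.9736,.2284])
g=cv2.GaussianBlur(cv2.cvtColor(c['frame'],cv2.COLOR_RGB2HSV)[...,1],(3,3),0).astype(int)
print('row',[ (r,g[r,310],g[r,350]) for r in range(53,61)])
def loc(q,z=.024): X=back(c,*q,z)[:2]-st; return np.round([X@v*1e3,X@u*1e3],1)
for r in(60,100,130,180):
    a=np.where(g[r,200:450]>90)[0]+200; print(r,a.min(),a.max(),loc((a.min()-.5,r)),loc((a.max()+.5,r)))
print(loc((330,56.5)))
"
```

```text
row [(53, np.int64(18), np.int64(19)), (54, np.int64(19), np.int64(19)), (55, np.int64(28), np.int64(28)), (56, np.int64(62), np.int64(62)), (57, np.int64(109), np.int64(109)), (58, np.int64(130), np.int64(129)), (59, np.int64(130), np.int64(130)), (60, np.int64(130), np.int64(130))]
60 263 396 [-42.7 122.4] [ 42.6 122.4]
100 265 394 [-42.7  98.6] [42.6 98.7]
130 267 393 [-42.3  79.9] [42.9 79.9]
180 269 390 [-42.5  46.6] [42.6 46.6]
[  0.3 124.4]
```

The stand pose is confirmed within 0.6 mm. I move over the far socket and lower.

Call:
apply_moves(
  delta_pos=[
    [2.3,0,0],
    [2.3,0,0],
    [2.3,0,0],
    [2.4,-0.05,0],
    [0,0,0],
    [0,0,0],
  ],
  twist=[0,0,0,0,0,0],
)

```text
t: 18.7
tool_pos: [0.4471, 0.3706, 0.1295]
orientation: [1.952, 2.461, -0.001]
force: [-1.0, 0.3, -2.0]
opening: 0.0398
gripper_force: 30.0
```

```bash
python3 -c "
from plan import *
st=np.array([.4675,.2830]);u=np.array([-.2284,.9736])
ph=.2304+np.pi/2;d=.0022*np.array([np.cos(ph),np.sin(ph)])
plan((*(st+u*.0928-d),.098),ph,2)"
```

```text
t 18.7 pos [0.4471 0.3706 0.1295] phi 1.800 F [-1.   0.3 -2. ] op 0.0398 gf 30.0 q6 0.37
[[0.03, -0.01, 1.57], [0.04, -0.01, 1.58]] [-0.0, -0.001]
```

Call:
apply_moves(
  delta_pos=[
    [0.07,0,1.5],
    [0,0,1.5],
    [0,0,0.5],
    [0,0,0.3],
    [0,0,0.3],
    [0,0,0],
  ],
  twist=[0,0,0,0,0,0],
)

```text
t: 19.45
tool_pos: [0.4465, 0.372, 0.0881]
orientation: [-1.952, -2.462, 0.001]
force: [-0.7, -0.9, -2.1]
opening: 0.0399
gripper_force: 30.0
```

Call:
apply_moves(
  delta_pos=[
    [0,0,0.3],
    [0,0,0.3],
    [0,0,0.2],
    [0,0,0.2],
    [0,0,0.1],
    [0,0,0],
  ],
  twist=[0,0,0,0,0,0],
)

```text
t: 20.2
tool_pos: [0.4467, 0.3721, 0.0776]
orientation: [-1.952, -2.462, 0.0]
force: [-0.3, 0.1, -1.4]
opening: 0.0399
gripper_force: 30.0
```

Call:
apply_moves(
  delta_pos=[
    [0,0,0.05],
    [0,0,0.05],
    [0,0,0],
  ],
  twist=[0,0,0],
)

```text
t: 20.58
tool_pos: [0.4467, 0.3721, 0.0766]
orientation: [-1.952, -2.462, -0.0]
force: [-0.1, 0.1, -2.2]
opening: 0.0396
gripper_force: 30.0
```

Call:
apply_moves(
  delta_pos=[
    [0,0,0],
    [0,0,0],
    [0,0,0],
  ],
  twist=[0,0,0],
  gripper=6.0,
)

```text
t: 20.95
tool_pos: [0.4469, 0.3723, 0.0769]
orientation: [1.952, 2.462, 0.001]
force: [-0.2, 0.2, -0.3]
opening: 0.0596
gripper_force: 0.0
```

Call:
apply_moves(
  delta_pos=[
    [0,0,-2],
    [0,0,-4],
    [0,0,-4],
    [0,0,0],
  ],
  twist=[0,0,0,0],
)

```text
t: 21.45
tool_pos: [0.4493, 0.374, 0.183]
orientation: [1.95, 2.46, 0.014]
force: [0.0, -0.3, -0.4]
opening: 0.0598
gripper_force: 0.0
```

```bash
python3 - <<'E'
from fit import *
from plan import pose
s,p,a=pose();print(s['t'],p,a,s['q'][5])
T=save('top','pics/t3.png');C=save('scene','pics/s3.png')
def w(c):
    h=hsv(c); return ((h[...,0]>4)&(h[...,0]<21)&(h[...,1]>55)&(h[...,1]<200)&(h[...,2]>55)).astype(np.uint8)
for r,r2,q,a in(((376,205,425,255),(276,172,301,215),(.606,-.188),.96),((430,230,478,280),(272,143,299,177),(.552,-.30),.2)):
    v=[(T,up(roi(w(T),r))),(C,up(roi(w(C),r2)))]
    print([m.sum() for _,m in v],fit(v,lambda z:[house(*z)],[*q,a],[.01,.01,.2]))
cv2.imwrite('pics/c5.png',np.hstack([cv2.imread('pics/t3.png')[120:360,100:500]]*1))
cv2.imwrite('pics/c5.png',np.hstack([cv2.resize(T['frame'][140:340,100:500,::-1],(400,200)),C['frame'][130:330,200:600,::-1]]))
E
```

```text
21.45 [0.44928278 0.37395116 0.18303858] 1.8008169648104884 0.3764014890640361
[np.uint64(12892), np.uint64(10908)] (array([ 0.60602181, -0.187887  ,  0.96423508]), np.float64(-0.853030298695246))
[np.uint64(13852), np.uint64(10160)] (array([ 0.55196993, -0.29979515,  0.19096747]), np.float64(-0.8908146860107797))
```

View pics/c5.png

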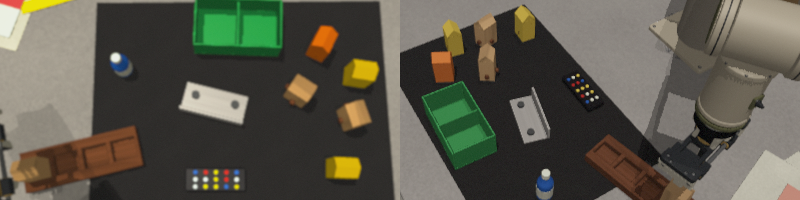

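The crop shows the first house standing in the far socket, with the other two still in place. Three pictures remain. Next is the house at (0.606,-0.188), yaw 0.96.

```bash
python3 -c "
from plan import *
plan((.606,-.188,.185),.962,15)"
```

```text
t 21.6 pos [0.4472 0.3725 0.1782] phi 1.801 F [ 1.6 -0.1 -0.1] op 0.0604 gf 0.0 q6 0.38
[[-3.88, 0.18, -0.05], [-3.86, 0.4, -0.04], [-3.84, 0.61, -0.05], [-3.8, 0.82, -0.04], [-3.74, 1.04, -0.05], [-3.68, 1.24, -0.04], [-3.6, 1.45, -0.05], [-3.52, 1.65, -0.04]] [0.056, 0.056, 0.056, 0.056, 0.056, 0.056, 0.056, 0.056]
[[-3.42, 1.84, -0.05], [-3.31, 2.03, -0.04], [-3.19, 2.21, -0.05], [-3.06, 2.39, -0.04], [-2.93, 2.55, -0.05], [-2.78, 2.72, -0.04], [-2.62, 2.86, -0.05]] [0.056, 0.056, 0.056, 0.056, 0.056, 0.055, 0.056]
```

Call:
apply_moves(
  delta_pos=[
    [-3.9,0.2,0],
    [-3.9,0.4,0],
    [-3.8,0.6,0],
    [-3.8,0.8,-0.1],
    [-3.7,1.0,-0.1],
    [-3.7,1.2,-0.1],
    [-3.6,1.5,-0.1],
    [-3.5,1.7,-0.1],
  ],
  twist=[0.056,0.056,0.056,0.056,0.056,0.056,0.056,0.056],
  gripper=7.2,
)

```text
t: 22.55
tool_pos: [0.5309, 0.072, 0.1803]
orientation: [-2.451, -1.963, 0.003]
force: [0.2, 0.8, -0.1]
opening: 0.0719
gripper_force: 0.0
```

Call:
apply_moves(
  delta_pos=[
    [-3.4,1.8,0],
    [-3.3,2.0,0],
    [-3.2,2.2,0],
    [-3.1,2.4,0],
    [-2.9,2.6,0],
    [-2.8,2.7,0],
    [-2.6,2.9,0],
    [0,0,0],
  ],
  twist=[0.056,0.056,0.056,0.056,0.056,0.056,0.056,0],
)

```text
t: 23.55
tool_pos: [0.6048, -0.1906, 0.1799]
orientation: [-2.787, -1.446, 0.003]
force: [0.3, 0.9, -0.3]
opening: 0.072
gripper_force: 0.0
```

Call:
apply_moves(
  delta_pos=[
    [0,0,0],
    [0,0,0],
  ],
  twist=[0,0],
)

```text
t: 23.8
tool_pos: [0.6052, -0.1871, 0.1811]
orientation: [-2.784, -1.453, 0.001]
force: [-1.4, 0.9, -0.3]
opening: 0.072
gripper_force: 0.0
```

```bash
cat >> fit.py <<'E'
def wfit(c,r,x0):
    m=up(roi(((hsv(c)[...,0]<21)&(hsv(c)[...,1]>55)&(hsv(c)[...,1]<170)&(hsv(c)[...,2]>70)).astype(np.uint8),r))
    return m,fit([(c,m)],lambda z:[house(*z)],x0,[.01,.01,.15])
E
python3 - <<'E'
from fit import *
from plan import *
c=save('wrist','pics/w6.png')
p=np.array([proj(c,q) for q in house(.606,-.188,.962)]); print(p.min(0),p.max(0))
x0,y0=(p.min(0)-12).astype(int);x1,y1=(p.max(0)+12).astype(int)
m,r=wfit(c,(x0,y0,x1,min(y1,300)),[.606,-.188,.962]); print(r)
plan((*r[0][:2],.069),r[0][2],4)
cv2.imwrite('pics/c6.png',c['frame'][...,::-1])
E
```

```text
[302.03471142 197.62846633] [358.71569362 290.63455598]
(array([ 0.6066205 , -0.18652662,  0.97384639]), np.float64(-0.9443972411035586))
t 23.9 pos [ 0.6054 -0.1872  0.1814] phi 0.962 F [-0.1  0.1  0.8] op 0.0719 gf 0.0 q6 0.23
[[0.03, 0.02, 2.81], [0.03, 0.02, 2.81], [0.03, 0.01, 2.81], [0.03, 0.02, 2.81]] [-0.003, -0.003, -0.003, -0.003]
```

View pics/c6.png

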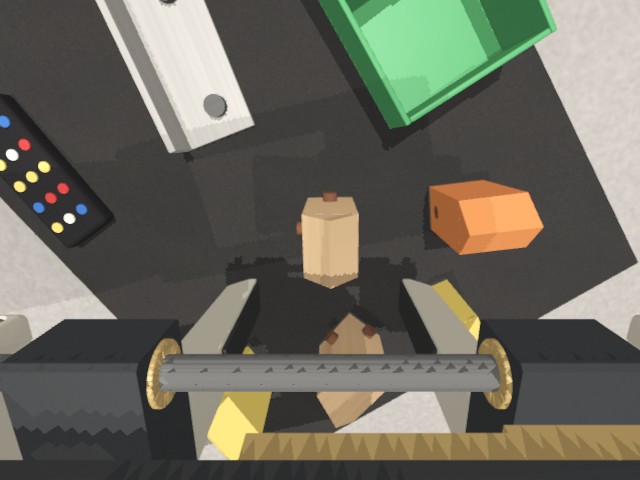

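H1 is centred at (330,245), its front dowel at (330,197) and left-hand dowel at (299,229); the orange house at (485,217) and the others are clear.

Call:
apply_moves(
  delta_pos=[
    [0.1,0.1,3.0],
    [0,0,3.5],
    [0,0,3.5],
    [0,0,1.2],
    [0,0,0],
  ],
  twist=[-0.01,0,0,0,0],
)

```text
t: 24.48
tool_pos: [0.6066, -0.1874, 0.0693]
orientation: [-2.777, -1.466, 0.001]
force: [-0.1, 0.4, 1.1]
opening: 0.072
gripper_force: 0.0
```

Call:
apply_moves(
  delta_pos=[
    [0,0,0],
    [0,0,0],
    [0,0,0],
    [0,0,0],
    [0,0,0],
  ],
  twist=[0,0,0,0,0],
  gripper=2.0,
  squeeze=30,
)

```text
t: 25.1
tool_pos: [0.6071, -0.1881, 0.0702]
orientation: [2.779, 1.466, 0.0]
force: [-2.8, 1.3, 6.1]
opening: 0.0401
gripper_force: 29.9
```

Call:
apply_moves(
  delta_pos=[
    [0,0,-1],
    [0,0,-2],
    [0,0,-2],
    [0,0,0],
  ],
  twist=[0,0,0,0],
)

```text
t: 25.6
tool_pos: [0.6091, -0.1889, 0.1234]
orientation: [2.775, 1.464, 0.006]
force: [0.4, -0.2, -2.2]
opening: 0.0403
gripper_force: 29.9
```

```bash
python3 -c "
from plan import *
b=-.257;n=np.array([np.cos(b),np.sin(b)]);o=np.array([.5565,.006])
s=plan((*(o-n*.085),.1185),b,12)
plan((*(o-n*.040),.0695),b,4,s)"
```

```text
t 25.6 pos [ 0.6091 -0.1889  0.1234] phi 0.971 F [ 0.4 -0.2 -2.2] op 0.0403 gf 29.9 q6 0.22
[[0.85, -1.95, 0.04], [0.65, -2.02, 0.04], [0.44, -2.08, 0.04], [0.23, -2.11, 0.04], [0.01, -2.13, 0.04], [-0.2, -2.12, 0.04], [-0.42, -2.08, 0.04], [-0.63, -2.03, 0.04]] [0.102, 0.102, 0.102, 0.102, 0.102, 0.103, 0.102, 0.103]
[[-0.83, -1.95, 0.04], [-1.03, -1.86, 0.04], [-1.21, -1.75, 0.05], [-1.39, -1.61, 0.04]] [0.102, 0.103, 0.102, 0.103]
[[1.13, 0.0, 1.23], [1.12, 0.0, 1.22], [1.13, 0.0, 1.23], [1.12, 0.0, 1.22]] [-0.0, -0.0, -0.0, -0.0]
```

Call:
apply_moves(
  delta_pos=[
    [0.8,-1.9,0],
    [0.7,-2.0,0],
    [0.4,-2.1,0],
    [0.2,-2.1,0],
    [0,-2.1,0],
    [-0.2,-2.1,0],
    [-0.4,-2.1,0],
    [-0.6,-2.0,0],
  ],
  twist=[0.102,0.102,0.102,0.102,0.102,0.102,0.102,0.103],
)

```text
t: 26.6
tool_pos: [0.5171, -0.0445, 0.1194]
orientation: [-3.133, -0.236, 0.0]
force: [-0.4, 0.1, -1.9]
opening: 0.04
gripper_force: 29.9
```

Call:
apply_moves(
  delta_pos=[
    [-0.8,-2.0,0],
    [-1.0,-1.9,0],
    [-1.2,-1.7,0],
    [-1.4,-1.6,0],
    [0,0,1],
    [0,0,1],
    [0,0,0],
  ],
  twist=[0.103,0.103,0.103,0.102,0,0,0],
)

```text
t: 27.48
tool_pos: [0.4725, 0.027, 0.0981]
orientation: [3.115, -0.402, -0.004]
force: [-0.2, 0.8, -3.1]
opening: 0.0397
gripper_force: 29.9
```

```bash
python3 -c "
from plan import *
b=-.257;n=np.array([np.cos(b),np.sin(b)]);o=np.array([.5565,.006])
plan((*(o-n*.040),.0700),b,4)"
```

```text
t 27.5 pos [0.4725 0.027  0.0981] phi -0.257 F [-0.2  0.8 -3.1] op 0.0397 gf 29.9 q6 1.78
[[1.17, -0.03, 0.7], [1.16, -0.03, 0.7], [1.17, -0.02, 0.7], [1.16, -0.03, 0.71]] [0.0, 0.0, 0.0, 0.0]
```

Call:
apply_moves(
  delta_pos=[
    [1.2,0,0.7],
    [1.1,0,0.7],
    [1.2,0,0.7],
    [1.1,0,0.7],
    [0,0,0],
    [0.2,0,0],
    [0.2,0,0],
    [0,0,0],
  ],
  twist=[0,0,0,0,0,0,0,0],
)

```text
t: 28.48
tool_pos: [0.5219, 0.0148, 0.072]
orientation: [-3.116, 0.403, -0.001]
force: [-0.6, 0.1, -2.4]
opening: 0.0397
gripper_force: 29.9
```

Call:
apply_moves(
  delta_pos=[
    [0.2,0,0],
    [0.1,0,0],
    [0.1,0,0],
    [0.1,0,0],
    [0.1,0,0],
    [0.1,0,0],
    [0.1,0,0],
    [0,0,0],
  ],
  twist=[0,0,0,0,0,0,0,0],
)

```text
t: 29.48
tool_pos: [0.5294, 0.0128, 0.0715]
orientation: [-3.116, 0.403, 0.0]
force: [-3.1, 1.3, -1.9]
opening: 0.0399
gripper_force: 29.9
```

Call:
apply_moves(
  delta_pos=[
    [0.1,0,0],
    [0,0,0],
  ],
  twist=[0,0],
)

```text
t: 29.72
tool_pos: [0.5303, 0.0126, 0.0715]
orientation: [-3.116, 0.403, 0.0]
force: [-2.9, 1.9, -3.3]
opening: 0.0398
gripper_force: 29.9
```

Call:
apply_moves(
  delta_pos=[
    [0.05,0,0],
    [0,0,0],
  ],
  twist=[0,0],
)

```text
t: 29.98
tool_pos: [0.5307, 0.0124, 0.0715]
orientation: [-3.116, 0.403, 0.0]
force: [-3.4, 3.3, -5.1]
opening: 0.0399
gripper_force: 29.9
```

Call:
apply_moves(
  delta_pos=[
    [0.1,0,0],
    [0,0,0],
  ],
  twist=[0,0],
)

```text
t: 30.22
tool_pos: [0.5312, 0.0123, 0.0715]
orientation: [-3.115, 0.403, 0.002]
force: [-7.2, 3.4, -1.4]
opening: 0.0402
gripper_force: 29.9
```

Call:
apply_moves(
  delta_pos=[
    [0.05,0,0],
    [0,0,0],
  ],
  twist=[0,0],
)

```text
t: 30.48
tool_pos: [0.5313, 0.0123, 0.0715]
orientation: [-3.115, 0.403, 0.004]
force: [-9.3, 2.9, 0.5]
opening: 0.0399
gripper_force: 29.9
```

Call:
apply_moves(
  delta_pos=[
    [0.05,0,0],
    [0,0,0],
  ],
  twist=[0,0],
)

```text
t: 30.72
tool_pos: [0.5314, 0.0123, 0.0715]
orientation: [-3.115, 0.402, 0.005]
force: [-11.6, 4.0, 4.2]
opening: 0.0398
gripper_force: 30.0
```

Call:
apply_moves(
  delta_pos=[
    [0.05,0,0],
    [0,0,0],
  ],
  twist=[0,0],
)

```text
t: 30.98
tool_pos: [0.5315, 0.0123, 0.0715]
orientation: [-3.115, 0.402, 0.007]
force: [-13.7, 4.6, 5.6]
opening: 0.0401
gripper_force: 30.0
```

Front dowel is flush. I back off, set the house down, regrasp turned by 180° to stay within the wrist range, and do the side dowel.

Call:
apply_moves(
  delta_pos=[
    [-0.4,0,0],
    [-1.5,0,0],
    [-1.6,0,0],
    [-1.5,0,0],
    [0,0,0.1],
    [0,0,0.05],
    [0,0,0],
  ],
  twist=[0,0,0,0,0,0,0],
)

```text
t: 31.85
tool_pos: [0.4858, 0.0242, 0.0704]
orientation: [3.116, -0.403, 0.002]
force: [0.1, 0.1, -2.5]
opening: 0.0398
gripper_force: 30.0
```

Call:
apply_moves(
  delta_pos=[
    [0,0,0],
    [0,0,0],
    [0,0,0],
    [0.2,0,0],
    [0,0,0],
  ],
  twist=[0,0,0,0,0],
  gripper=9.0,
)

```text
t: 32.48
tool_pos: [0.4871, 0.0239, 0.0702]
orientation: [3.116, -0.403, 0.0]
force: [0.3, 0.3, -0.1]
opening: 0.0851
gripper_force: 0.0
```

Call:
apply_moves(
  delta_pos=[
    [0,0,0],
    [0,0,0],
    [0,0,0],
    [0,0,0],
    [0,0,0],
    [0,0,0],
    [0,0,0],
    [0,0,0],
  ],
  twist=[-0.175,-0.175,-0.175,-0.175,-0.175,-0.175,-0.175,-0.175],
)

```text
t: 33.48
tool_pos: [0.4869, 0.024, 0.0701]
orientation: [2.638, 1.707, -0.0]
force: [0.3, 0.7, -0.2]
opening: 0.0902
gripper_force: 0.0
```

Call:
apply_moves(
  delta_pos=[
    [0,0,0],
    [0,0,0],
    [0,0,0],
    [0,0,0],
    [0,0,0],
    [0,0,0],
    [0,0,0],
    [0,0,0],
  ],
  twist=[-0.175,-0.175,-0.175,-0.175,-0.175,-0.175,-0.175,-0.175],
)

```text
t: 34.48
tool_pos: [0.4868, 0.0239, 0.0701]
orientation: [-0.918, -3.004, 0.0]
force: [0.5, -0.5, -0.1]
opening: 0.0899
gripper_force: 0.0
```

Call:
apply_moves(
  delta_pos=[
    [0,0,0],
    [0,0,0],
    [0,0,0],
  ],
  twist=[-0.175,-0.167,0],
)

```text
t: 34.85
tool_pos: [0.4869, 0.024, 0.0701]
orientation: [0.404, 3.115, 0.0]
force: [-1.3, 0.3, -0.6]
opening: 0.0901
gripper_force: 0.0
```

```bash
python3 -c "
from plan import *
b=-.257;n=np.array([np.cos(b),np.sin(b)]);_,p,a=pose();print('dist',.53685-p[:2]@n)
plan((.48,.025,.07),2.885,1)"
```

```text
dist 0.0720583812007018
t 34.9 pos [0.4869 0.024  0.0701] phi 2.884 F [-1.3  0.3 -0.6] op 0.0901 gf 0.0 q6 -1.37
[[0.69, -0.07, 0.01]] [-0.001]
```

Call:
apply_moves(
  delta_pos=[
    [0,0,0],
    [0,0,0],
    [0,0,0],
    [0,0,0],
    [0,0,0],
    [0,0,0],
    [0,0,-0.3],
  ],
  twist=[0,0,0,0,0,0,0],
  gripper=2.0,
  squeeze=30,
)

```text
t: 35.72
tool_pos: [0.4863, 0.024, 0.0727]
orientation: [-0.402, -3.115, 0.0]
force: [-0.8, 0.5, -3.4]
opening: 0.0398
gripper_force: 30.0
```

Call:
apply_moves(
  delta_pos=[
    [0,0,0],
    [0,0,0],
    [0,0,0],
    [0,0,0],
    [0,0,0],
    [0,0,0],
    [0,0,0],
    [0,0,0],
  ],
  twist=[0.175,0.175,0.175,0.175,0.175,0.175,0.175,0.175],
)

```text
t: 36.72
tool_pos: [0.4866, 0.024, 0.073]
orientation: [-2.321, -2.117, 0.001]
force: [0.6, 0.8, -2.7]
opening: 0.0399
gripper_force: 30.0
```

Call:
apply_moves(
  delta_pos=[
    [0,0,0],
    [0,1.0,0],
    [0,1.0,0],
    [0,1.0,0],
    [0,0.9,0.1],
    [0,0.2,0.1],
    [0,0,0],
    [0,0,0],
  ],
  twist=[0.17,0,0,0,0,0,0,0],
)

```text
t: 37.72
tool_pos: [0.5262, 0.0137, 0.071]
orientation: [-2.486, -1.92, 0.001]
force: [-0.0, -0.6, -2.0]
opening: 0.0399
gripper_force: 30.0
```

```bash
python3 -c "
from plan import *
b=-.257;n=np.array([np.cos(b),np.sin(b)]);_,p,a=pose();print('dist',.53685-p[:2]@n)
plan((.48,.025,.07),1.314,1)"
```

```text
dist 0.03143669673987459
t 37.7 pos [0.5262 0.0137 0.071 ] phi 1.315 F [-0.  -0.6 -2. ] op 0.0399 gf 30.0 q6 0.18
[[-0.07, -4.75, 0.1]] [0.001]
```

Now travel 10.4 mm to 21 mm from the plane, then fine steps.

Call:
apply_moves(
  delta_pos=[
    [0,0.2,0],
    [0,0.1,0],
    [0,0.1,0],
    [0,0.2,0],
    [0,0.1,0],
    [0,0.2,0],
    [0,0.1,0],
    [0,0,0],
  ],
  twist=[0,0,0,0,0,0,0,0],
)

```text
t: 38.72
tool_pos: [0.5362, 0.011, 0.071]
orientation: [-2.487, -1.92, -0.0]
force: [-1.7, 1.8, -3.8]
opening: 0.0397
gripper_force: 30.0
```

Call:
apply_moves(
  delta_pos=[
    [0,0.05,0],
    [0,0.05,0],
    [0,0,0],
  ],
  twist=[0,0,0],
)

```text
t: 39.1
tool_pos: [0.537, 0.0108, 0.071]
orientation: [-2.487, -1.92, 0.0]
force: [-3.6, 2.7, -3.7]
opening: 0.0399
gripper_force: 30.0
```

Call:
apply_moves(
  delta_pos=[
    [0,0.05,0],
    [0,0,0],
  ],
  twist=[0,0],
)

```text
t: 39.35
tool_pos: [0.5371, 0.0108, 0.071]
orientation: [-2.486, -1.919, 0.001]
force: [-5.4, 2.6, -2.6]
opening: 0.04
gripper_force: 30.0
```

Call:
apply_moves(
  delta_pos=[
    [0,0.03,0],
    [0,0,0],
  ],
  twist=[0,0],
)

```text
t: 39.6
tool_pos: [0.5372, 0.0108, 0.071]
orientation: [-2.486, -1.919, 0.002]
force: [-6.7, 3.3, -0.5]
opening: 0.0397
gripper_force: 30.0
```

```bash
python3 -c "
from plan import *
b=-.257;n=np.array([np.cos(b),np.sin(b)]);_,p,a=pose();print('dist',.53685-p[:2]@n)
plan((.48,.025,.07),1.314,1)"
```

```text
dist 0.020082333863108648
t 39.6 pos [0.5372 0.0108 0.071 ] phi 1.315 F [-6.7  3.3 -0.5] op 0.0397 gf 30.0 q6 0.18
[[-0.08, -5.89, 0.1]] [0.001]
```

Call:
apply_moves(
  delta_pos=[
    [0,-0.5,0],
    [0,-1.5,0],
    [0,-1,-2],
    [0,-1,-2],
    [0,0,-2],
    [0,0,0],
  ],
  twist=[0,0,0,0,0,0],
)

```text
t: 40.35
tool_pos: [0.5015, 0.0204, 0.1337]
orientation: [2.483, 1.917, 0.007]
force: [0.1, -0.7, -1.6]
opening: 0.0397
gripper_force: 30.0
```

```bash
python3 -c "
from plan import *
st=np.array([.4675,.2830]);u=np.array([-.2284,.9736])
s=plan((*(st+u*.0313),.13),.2304+np.pi/2,14)"
```

```text
t 40.4 pos [0.5015 0.0204 0.1337] phi 1.315 F [ 0.1 -0.7 -1.6] op 0.0397 gf 30.0 q6 0.19
[[1.95, -0.81, 0.03], [1.98, -0.75, 0.03], [2.0, -0.68, 0.03], [2.03, -0.61, 0.03], [2.05, -0.53, 0.03], [2.06, -0.46, 0.02], [2.08, -0.39, 0.03], [2.09, -0.32, 0.02]] [-0.035, -0.035, -0.035, -0.035, -0.035, -0.035, -0.035, -0.034]
[[2.1, -0.25, 0.03], [2.11, -0.17, 0.02], [2.11, -0.1, 0.03], [2.11, -0.03, 0.02], [2.11, 0.05, 0.03], [2.11, 0.12, 0.02]] [-0.035, -0.034, -0.035, -0.034, -0.035, -0.034]
```

Call:
apply_moves(
  delta_pos=[
    [1.9,-0.8,0],
    [2.0,-0.8,0],
    [2.0,-0.7,0],
    [2.0,-0.6,0],
    [2.0,-0.5,0],
    [2.1,-0.5,0],
    [2.1,-0.4,0],
    [2.1,-0.3,0],
  ],
  twist=[-0.035,-0.035,-0.035,-0.035,-0.035,-0.035,-0.035,-0.034],
)

```text
t: 41.35
tool_pos: [0.475, 0.1885, 0.1302]
orientation: [2.194, 2.248, -0.0]
force: [0.3, -0.2, -1.9]
opening: 0.0398
gripper_force: 30.0
```

Call:
apply_moves(
  delta_pos=[
    [2.1,-0.3,0],
    [2.1,-0.2,0],
    [2.1,-0.1,0],
    [2.1,0,0],
    [2.1,0,0],
    [2.1,0.1,0],
    [0,0,0],
    [0,0,0],
  ],
  twist=[-0.035,-0.034,-0.035,-0.034,-0.035,-0.034,0,0],
)

```text
t: 42.35
tool_pos: [0.4563, 0.3128, 0.1309]
orientation: [1.951, 2.462, -0.001]
force: [0.5, 0.3, -2.1]
opening: 0.0397
gripper_force: 30.0
```

Call:
apply_moves(
  delta_pos=[
    [0,0,0],
    [0,0,0],
  ],
  twist=[0,0],
)

```text
t: 42.6
tool_pos: [0.4565, 0.3124, 0.1312]
orientation: [1.953, 2.461, 0.0]
force: [0.2, -0.6, -2.5]
opening: 0.0399
gripper_force: 30.0
```

```bash
python3 -c "
from plan import *
st=np.array([.4675,.2830]);u=np.array([-.2284,.9736])
ph=.2304+np.pi/2;d=-.0008*np.array([np.cos(ph),np.sin(ph)])
plan((*(st+u*.0308-d),.089),ph,3)"
```

```text
t 42.6 pos [0.4565 0.3124 0.1312] phi 1.800 F [ 0.2 -0.6 -2.5] op 0.0399 gf 30.0 q6 0.28
[[0.01, 0.13, 1.41], [0.02, 0.13, 1.4], [0.01, 0.14, 1.41]] [-0.0, -0.001, -0.0]
```

Call:
apply_moves(
  delta_pos=[
    [0.05,0.4,0.5],
    [0,0,1.2],
    [0,0,1.0],
    [0,0,0.5],
    [0,0,0.3],
    [0,0,0.3],
    [0,0,0.3],
    [0,0,0],
  ],
  twist=[0,0,0,0,0,0,0,0],
)

```text
t: 43.6
tool_pos: [0.46, 0.3143, 0.09]
orientation: [-1.952, -2.462, 0.0]
force: [-0.6, 0.6, -1.9]
opening: 0.0398
gripper_force: 30.0
```

Call:
apply_moves(
  delta_pos=[
    [0,0,0.3],
    [0,0,0.3],
    [0,0,0.2],
    [0,0,0.2],
    [0,0,0.1],
    [0,0,0.05],
    [0,0,0],
  ],
  twist=[0,0,0,0,0,0,0],
)

```text
t: 44.48
tool_pos: [0.4601, 0.3143, 0.0787]
orientation: [1.952, 2.462, -0.0]
force: [-0.9, -0.3, -1.8]
opening: 0.0398
gripper_force: 30.0
```

Call:
apply_moves(
  delta_pos=[
    [0,0,0.1],
    [0,0,0],
  ],
  twist=[0,0],
)

```text
t: 44.72
tool_pos: [0.4602, 0.3144, 0.0781]
orientation: [1.952, 2.462, 0.001]
force: [-2.3, -1.2, 2.5]
opening: 0.0397
gripper_force: 30.0
```

Call:
apply_moves(
  delta_pos=[
    [0,0,0],
    [0,0,0],
    [0,0,0],
  ],
  twist=[0,0,0],
  gripper=6.0,
)

```text
t: 45.1
tool_pos: [0.4601, 0.3143, 0.0776]
orientation: [1.952, 2.462, 0.0]
force: [0.3, -0.1, 0.1]
opening: 0.0593
gripper_force: 0.0
```

Call:
apply_moves(
  delta_pos=[
    [0,0,-2],
    [0,0,-4],
    [0,0,-4],
    [0,0,0],
    [0,0,0],
  ],
  twist=[0,0,0,0,0],
)

```text
t: 45.72
tool_pos: [0.4602, 0.3144, 0.1783]
orientation: [1.952, 2.461, 0.001]
force: [0.8, 0.0, 0.1]
opening: 0.0599
gripper_force: 0.0
```

```bash
python3 - <<'E'
from fit import *
from plan import *
T=save('top','pics/t4.png');C=save('scene','pics/s4.png')
def w(c):
    h=hsv(c); return ((h[...,0]>4)&(h[...,0]<21)&(h[...,1]>55)&(h[...,1]<200)&(h[...,2]>55)).astype(np.uint8)
for r,r2,q,a in(((430,225,490,290),(262,135,310,190),(.552,-.30),.2),):
    v=[(T,up(roi(w(T),r))),(C,up(roi(w(C),r2)))]
    print([m.sum() for _,m in v],fit(v,lambda z:[house(*z)],[*q,a],[.01,.01,.2]))
plan((.552,-.30,.185),.195+np.pi,17)
E
```

```text
[np.uint64(13900), np.uint64(10304)] (array([ 0.55176715, -0.29991721,  0.19781244]), np.float64(-0.8987506471951588))
t 45.8 pos [0.4594 0.314  0.1766] phi 1.801 F [ 0.6  0.6 -0.1] op 0.0598 gf 0.0 q6 0.28
[[-3.64, -0.29, -0.05], [-3.6, -0.62, -0.05], [-3.53, -0.94, -0.05], [-3.43, -1.25, -0.05], [-3.3, -1.56, -0.05], [-3.15, -1.85, -0.05], [-2.97, -2.12, -0.05], [-2.77, -2.38, -0.05]] [-0.09, -0.09, -0.09, -0.09, -0.09, -0.09, -0.091, -0.09]
[[-2.54, -2.62, -0.05], [-2.29, -2.84, -0.05], [-2.03, -3.04, -0.05], [-1.74, -3.21, -0.05], [-1.45, -3.36, -0.05], [-1.14, -3.47, -0.05], [-0.82, -3.56, -0.05], [-0.49, -3.62, -0.04]] [-0.091, -0.09, -0.091, -0.09, -0.091, -0.09, -0.091, -0.09]
[[-0.16, -3.65, -0.05]] [-0.091]
```

Call:
apply_moves(
  delta_pos=[
    [-3.6,-0.3,-0.1],
    [-3.6,-0.6,-0.1],
    [-3.5,-0.9,-0.1],
    [-3.4,-1.3,-0.1],
    [-3.3,-1.6,-0.1],
    [-3.2,-1.9,-0.1],
    [-3.0,-2.1,-0.1],
    [-2.8,-2.4,0],
  ],
  twist=[-0.09,-0.09,-0.09,-0.09,-0.09,-0.09,-0.09,-0.09],
  gripper=7.2,
)

```text
t: 46.82
tool_pos: [0.5026, 0.0238, 0.1834]
orientation: [-0.954, -2.991, 0.001]
force: [0.8, -0.1, -0.6]
opening: 0.072
gripper_force: 0.0
```

Call:
apply_moves(
  delta_pos=[
    [-2.5,-2.6,0],
    [-2.3,-2.8,0],
    [-2.0,-3.0,0],
    [-1.7,-3.2,0],
    [-1.5,-3.4,0],
    [-1.1,-3.5,0],
    [-0.8,-3.6,0],
    [-0.5,-3.6,0],
  ],
  twist=[-0.09,-0.09,-0.091,-0.09,-0.091,-0.09,-0.091,-0.09],
)

```text
t: 47.82
tool_pos: [0.5451, -0.2644, 0.183]
orientation: [0.165, -3.135, -0.003]
force: [-0.1, -0.3, -0.4]
opening: 0.072
gripper_force: 0.0
```

Call:
apply_moves(
  delta_pos=[
    [-0.2,-3.6,0],
    [0,0,0],
    [0,0,0],
    [0,0,0],
  ],
  twist=[-0.1,0,0,0],
)

```text
t: 48.32
tool_pos: [0.5513, -0.2979, 0.1842]
orientation: [0.317, -3.125, -0.001]
force: [-0.3, 0.3, -0.1]
opening: 0.072
gripper_force: 0.0
```

```bash
python3 - <<'E'
from fit import *
from plan import *
c=save('wrist','pics/w7.png')
q0=[.5518,-.2999,.1978]
p=np.array([proj(c,q) for q in house(*q0)]); print(p.min(0),p.max(0))
x0,y0=(p.min(0)-12).astype(int);x1,y1=(p.max(0)+12).astype(int)
m,r=wfit(c,(x0,y0,x1,min(y1,300)),q0); print(r)
plan((*r[0][:2],.0695),r[0][2]+np.pi,4)
cv2.imwrite('pics/c7.png',c['frame'][...,::-1])
E
```

```text
[299.77053995 199.18509766] [355.66715381 291.42548136]
(array([ 0.55214746, -0.29903932,  0.28250274]), np.float64(-0.9591797052227681))
t 48.4 pos [ 0.5514 -0.298   0.1844] phi -2.939 F [-0.8 -0.3  0.2] op 0.0718 gf 0.0 q6 -2.35
[[-0.01, -0.03, 2.87], [0.03, -0.01, 2.87], [0.01, 0.03, 2.87], [-0.03, 0.01, 2.88]] [-1.591, -1.591, -1.59, -1.591]
```

View pics/c7.png

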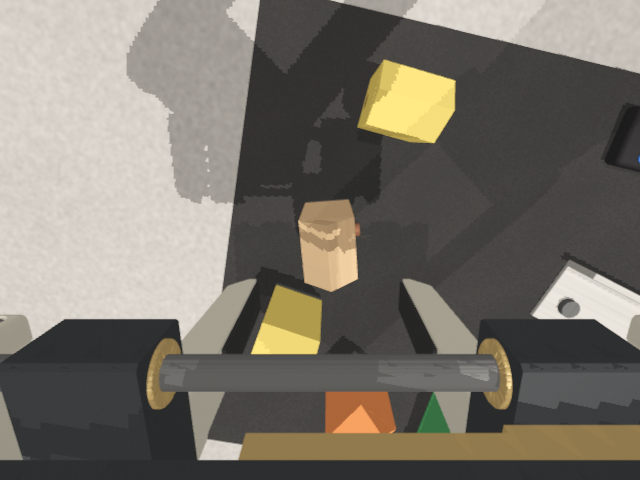

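H2 is centred at (328,245), turned about 0.08 rad, with its side dowel at (357,229). The yellow house at (290,320) sits near the left finger, so I check the clearance.

```bash
python3 - <<'E'
from fit import *
T=load('pics/top0.png');C=load('pics/scene0.png')
def y(c):
    h=hsv(c); return ((h[...,0]>20)&(h[...,0]<30)&(h[...,1]>110)&(h[...,2]>40)).astype(np.uint8)
v=[(T,up(roi(y(T),(436,190,485,235)))),(C,up(roi(y(C),(240,145,268,192))))]
b=min((fit(v,lambda q:[house(*q)],[.61,-.33,a],[.01,.01,.3]) for a in(.2,1.,1.8,2.6)),key=lambda r:r[1]);print(b)
ph=.2825+np.pi;X=np.array([np.cos(ph),np.sin(ph)]);Y=np.array([np.sin(ph),-np.cos(ph)])
for q in house(*b[0])[[0,2,4,6]]: d=q[:2]-[.5521,-.2990]; print(np.round([d@X*1e3,d@Y*1e3]))
E
```

```text
(array([ 0.64328375, -0.31755065,  1.42449946]), np.float64(-0.8997825054751165))
[-91. -73.]
[-54. -57.]
[-111.  -30.]
[-74. -13.]
```

Call:
apply_moves(
  delta_pos=[
    [0,-0.1,2.5],
    [0,0,3.5],
    [0,0,3.5],
    [0,0,2.0],
    [0,0,0],
  ],
  twist=[-0.08,0,0,0,0],
)

```text
t: 49.0
tool_pos: [0.5507, -0.299, 0.068]
orientation: [0.442, -3.108, -0.003]
force: [0.3, 0.3, -0.6]
opening: 0.072
gripper_force: 0.0
```

Call:
apply_moves(
  delta_pos=[
    [0,0,0],
    [0,0,0],
    [0,0,0],
    [0,0,0],
    [0,0,0],
  ],
  twist=[0,0,0,0,0],
  gripper=2.0,
  squeeze=30,
)

```text
t: 49.62
tool_pos: [0.552, -0.3003, 0.0704]
orientation: [-0.442, 3.11, -0.001]
force: [-1.0, 1.5, 5.7]
opening: 0.0399
gripper_force: 29.9
```

Call:
apply_moves(
  delta_pos=[
    [0,0,-1],
    [0,0,-2],
    [0,0,-2],
    [0,0,0],
  ],
  twist=[0,0,0,0],
)

```text
t: 50.12
tool_pos: [0.5535, -0.3013, 0.1233]
orientation: [-0.441, 3.106, -0.006]
force: [0.9, -0.0, -1.8]
opening: 0.0398
gripper_force: 29.9
```

```bash
python3 -c "
from plan import *
b=-.257;n=np.array([np.cos(b),np.sin(b)]);o=np.array([.5565,.006])
_,p,a=pose(); plan((0,0,0),0,1)
s=plan((*(o-n*.085),.1190),b+np.pi,14,(p,a%(2*np.pi)))
plan((*(o-n*.040),.0695),b+np.pi,4,s)"
```

```text
t 50.1 pos [ 0.5535 -0.3013  0.1233] phi -2.859 F [ 0.9 -0.  -1.8] op 0.0398 gf 29.9 q6 -2.43
[[44.77, 44.35, 12.33]] [-2.859]
[[-0.11, 2.41, 0.03], [-0.02, 2.42, 0.03], [0.08, 2.42, 0.03], [0.17, 2.41, 0.03], [0.26, 2.4, 0.03], [0.35, 2.39, 0.03], [0.44, 2.38, 0.03], [0.54, 2.36, 0.03]] [0.039, 0.038, 0.039, 0.038, 0.039, 0.038, 0.039, 0.038]
[[0.63, 2.33, 0.03], [0.72, 2.31, 0.03], [0.8, 2.28, 0.03], [0.89, 2.24, 0.03], [0.98, 2.21, 0.04], [1.06, 2.17, 0.03]] [0.039, 0.038, 0.039, 0.038, 0.039, 0.038]
[[-1.13, -0.0, 1.24], [-1.12, -0.0, 1.24], [-1.13, -0.0, 1.24], [-1.12, -0.0, 1.23]] [0.0, 0.0, 0.0, 0.0]
```

Call:
apply_moves(
  delta_pos=[
    [-0.1,2.4,0],
    [0,2.4,0],
    [0.1,2.4,0],
    [0.2,2.4,0],
    [0.3,2.4,0],
    [0.4,2.4,0],
    [0.4,2.4,0],
    [0.5,2.4,0],
  ],
  twist=[0.039,0.038,0.039,0.038,0.039,0.038,0.039,0.038],
)

```text
t: 51.12
tool_pos: [0.5052, -0.1114, 0.1194]
orientation: [-0.043, -3.141, -0.0]
force: [1.2, 0.1, -1.8]
opening: 0.0399
gripper_force: 29.9
```

Call:
apply_moves(
  delta_pos=[
    [0.6,2.3,0],
    [0.7,2.3,0],
    [0.8,2.3,0],
    [0.9,2.2,0],
    [1.0,2.2,0.5],
    [1.1,2.2,1.0],
    [0,0,0.5],
    [0,0,0],
  ],
  twist=[0.039,0.038,0.039,0.038,0.039,0.038,0,0],
)

```text
t: 52.12
tool_pos: [0.4712, 0.0281, 0.0992]
orientation: [-0.401, -3.115, 0.001]
force: [0.2, 0.2, -1.7]
opening: 0.0396
gripper_force: 29.9
```

Call:
apply_moves(
  delta_pos=[
    [0,0,0],
    [0,0,0],
  ],
  twist=[0,0],
)

```text
t: 52.38
tool_pos: [0.4719, 0.0278, 0.1]
orientation: [0.403, 3.115, -0.0]
force: [0.3, 0.1, -1.8]
opening: 0.0396
gripper_force: 29.9
```

```bash
python3 -c "
from plan import *
b=-.257;n=np.array([np.cos(b),np.sin(b)]);o=np.array([.5565,.006])
_,p,a=pose(); print('dist',.53685-p[:2]@n)
plan((*(o-n*.038),.0705),b+np.pi,4)"
```

```text
dist 0.08746316451541075
t 52.4 pos [0.4719 0.0278 0.1   ] phi 2.884 F [ 0.3  0.1 -1.8] op 0.0396 gf 29.9 q6 -1.36
[[-1.23, 0.01, 0.74], [-1.23, 0.01, 0.74], [-1.24, 0.01, 0.74], [-1.23, 0.02, 0.73]] [-0.0, -0.0, -0.0, -0.001]
```

Call:
apply_moves(
  delta_pos=[
    [-1.2,0,0.7],
    [-1.2,0,0.7],
    [-1.2,0,0.7],
    [-1.2,0,0.7],
    [-0.2,0,0.1],
    [-0.2,0,0],
    [-0.2,0,0],
    [0,0,0],
  ],
  twist=[0,0,0,0,0,0,0,0],
)

```text
t: 53.38
tool_pos: [0.5239, 0.0147, 0.071]
orientation: [0.402, 3.115, 0.0]
force: [-0.8, 0.3, -1.5]
opening: 0.0396
gripper_force: 29.9
```

Call:
apply_moves(
  delta_pos=[
    [-0.1,0,0],
    [-0.1,0,0],
    [-0.1,0,0],
    [-0.1,0,0],
    [-0.1,0,0],
    [-0.1,0,0],
    [0,0,0],
  ],
  twist=[0,0,0,0,0,0,0],
)

```text
t: 54.25
tool_pos: [0.5288, 0.0135, 0.0705]
orientation: [-0.402, -3.114, -0.0]
force: [-5.0, 1.5, 2.6]
opening: 0.0399
gripper_force: 29.9
```

Call:
apply_moves(
  delta_pos=[
    [-0.1,0,0],
    [0,0,0],
  ],
  twist=[0,0],
)

```text
t: 54.5
tool_pos: [0.5297, 0.0132, 0.0705]
orientation: [-0.402, -3.114, -0.0]
force: [-5.8, 1.6, 2.9]
opening: 0.0399
gripper_force: 29.9
```

```bash
python3 -c "
from plan import *
b=-.257;n=np.array([np.cos(b),np.sin(b)])
_,p,a=pose(); print('dist',.53685-p[:2]@n);plan((.5,0,.07),2.884,1)"
```

```text
dist 0.027869810609478907
t 54.5 pos [0.5297 0.0132 0.0705] phi 2.885 F [-5.8  1.6  2.9] op 0.0399 gf 29.9 q6 -1.39
[[2.54, -2.04, 0.05]] [0.001]
```

Call:
apply_moves(
  delta_pos=[
    [-0.1,0,0],
    [-0.1,0,0],
    [0,0,0],
  ],
  twist=[0,0,0],
)

```text
t: 54.88
tool_pos: [0.5316, 0.0128, 0.0705]
orientation: [-0.402, -3.114, -0.001]
force: [-6.6, 1.3, 3.7]
opening: 0.0403
gripper_force: 29.9
```

Call:
apply_moves(
  delta_pos=[
    [-0.1,0,0],
    [0,0,0],
  ],
  twist=[0,0],
)

```text
t: 55.12
tool_pos: [0.5325, 0.0125, 0.0704]
orientation: [-0.402, -3.114, -0.001]
force: [-5.9, 1.9, 2.3]
opening: 0.0398
gripper_force: 29.9
```

Call:
apply_moves(
  delta_pos=[
    [-0.05,0,0],
    [0,0,0],
  ],
  twist=[0,0],
)

```text
t: 55.38
tool_pos: [0.5328, 0.0125, 0.0704]
orientation: [-0.402, -3.113, -0.001]
force: [-6.6, 2.7, 4.4]
opening: 0.0399
gripper_force: 30.0
```

Call:
apply_moves(
  delta_pos=[
    [-0.05,0,0],
    [0,0,0],
  ],
  twist=[0,0],
)

```text
t: 55.62
tool_pos: [0.5328, 0.0125, 0.0704]
orientation: [-0.401, -3.112, -0.001]
force: [-9.3, 1.8, 6.8]
opening: 0.04
gripper_force: 30.0
```

Call:
apply_moves(
  delta_pos=[
    [-0.05,0,0],
    [0,0,0],
  ],
  twist=[0,0],
)

```text
t: 55.88
tool_pos: [0.5329, 0.0124, 0.0704]
orientation: [-0.401, -3.111, -0.001]
force: [-11.9, 3.4, 8.8]
opening: 0.0397
gripper_force: 30.0
```

Call:
apply_moves(
  delta_pos=[
    [-0.05,0,0],
    [0,0,0],
  ],
  twist=[0,0],
)

```text
t: 56.12
tool_pos: [0.533, 0.0125, 0.0704]
orientation: [-0.401, -3.11, -0.001]
force: [-14.8, 4.8, 12.0]
opening: 0.0398
gripper_force: 30.0
```

Call:
apply_moves(
  delta_pos=[
    [0.4,0,0],
    [1.0,0,-0.2],
    [1.2,0,-0.1],
    [1.2,0,0],
    [1.2,0,0],
    [0,0,0],
    [0,0,0],
    [0,0,0],
  ],
  twist=[0,0,0,0,0,0.175,0.175,0.175],
)

```text
t: 57.12
tool_pos: [0.4864, 0.0245, 0.0736]
orientation: [1.205, 2.901, 0.0]
force: [0.4, 0.3, -1.8]
opening: 0.0394
gripper_force: 29.9
```

Call:
apply_moves(
  delta_pos=[
    [0,0,0],
    [0,0,0],
    [0,0,0],
    [0,0,0],
    [0,0,0],
    [0,0,0],
    [0,0,0],
  ],
  twist=[0.175,0.175,0.175,0.175,0.175,0.17,0],
)

```text
t: 58.0
tool_pos: [0.4866, 0.0245, 0.0736]
orientation: [-2.486, -1.921, -0.0]
force: [0.5, -0.6, -1.4]
opening: 0.0399
gripper_force: 30.0
```

```bash
python3 -c "
from plan import *
b=-.257;n=np.array([np.cos(b),np.sin(b)])
_,p,a=pose(); print('dist',.53685-p[:2]@n);plan((.5,0,.07),1.314,1)"
```

```text
dist 0.07247795441692784
t 58.0 pos [0.4866 0.0245 0.0736] phi 1.316 F [ 0.5 -0.6 -1.4] op 0.0399 gf 30.0 q6 0.20
[[-2.03, 1.92, 0.36]] [0.002]
```

Call:
apply_moves(
  delta_pos=[
    [0,1.0,0],
    [0,1.2,0],
    [0,1.2,0.1],
    [0,0.6,0.1],
    [0,0.2,0],
    [0,0.1,0],
    [0,0,0],
  ],
  twist=[0,0,0,0,0,0,0],
)

```text
t: 58.88
tool_pos: [0.5284, 0.0135, 0.0716]
orientation: [-2.487, -1.92, 0.0]
force: [-0.1, -0.8, -1.4]
opening: 0.0399
gripper_force: 30.0
```

Call:
apply_moves(
  delta_pos=[
    [0,0.1,0],
    [0,0.1,0],
    [0,0.1,0],
    [0,0.1,0],
    [0,0.1,0],
    [0,0.1,0],
    [0,0.1,0],
    [0,0,0],
  ],
  twist=[0,0,0,0,0,0,0,0],
)

```text
t: 59.88
tool_pos: [0.5353, 0.0117, 0.0714]
orientation: [-2.487, -1.92, 0.0]
force: [-2.8, 1.3, -1.5]
opening: 0.0397
gripper_force: 29.9
```

```bash
python3 -c "
from plan import *
b=-.257;n=np.array([np.cos(b),np.sin(b)])
_,p,a=pose(); print('dist',.53685-p[:2]@n);plan((.5,0,.07),1.314,1)"
```

```text
dist 0.022074976724625772
t 59.9 pos [0.5353 0.0117 0.0714] phi 1.315 F [-2.8  1.3 -1.5] op 0.0397 gf 29.9 q6 0.18
[[-2.02, -3.12, 0.14]] [0.001]
```

Call:
apply_moves(
  delta_pos=[
    [0,0.1,0],
    [0,0.05,0],
    [0,0,0],
  ],
  twist=[0,0,0],
)

```text
t: 60.25
tool_pos: [0.5368, 0.0113, 0.0715]
orientation: [-2.487, -1.92, 0.0]
force: [-3.5, 0.6, -3.0]
opening: 0.0399
gripper_force: 29.9
```

Call:
apply_moves(
  delta_pos=[
    [0,0.05,0],
    [0,0,0],
  ],
  twist=[0,0],
)

```text
t: 60.5
tool_pos: [0.537, 0.0112, 0.0715]
orientation: [-2.486, -1.919, 0.001]
force: [-4.5, 2.1, -1.9]
opening: 0.04
gripper_force: 29.9
```

Call:
apply_moves(
  delta_pos=[
    [0,0.04,0],
    [0,0,0],
  ],
  twist=[0,0],
)

```text
t: 60.75
tool_pos: [0.5371, 0.0112, 0.0715]
orientation: [-2.486, -1.919, 0.002]
force: [-6.5, 1.7, 0.7]
opening: 0.0399
gripper_force: 30.0
```

Call:
apply_moves(
  delta_pos=[
    [0,0.02,0],
    [0,0,0],
  ],
  twist=[0,0],
)

```text
t: 61.0
tool_pos: [0.5371, 0.0112, 0.0715]
orientation: [-2.486, -1.919, 0.002]
force: [-7.9, 2.0, 1.5]
opening: 0.0397
gripper_force: 30.0
```

Flush. On to the third socket.

Call:
apply_moves(
  delta_pos=[
    [0,-0.5,0],
    [0,-1.5,0],
    [0,-1,-2],
    [0,-1,-2],
    [0,0,-2],
    [0,0,0],
  ],
  twist=[0,0,0,0,0,0],
)

```text
t: 61.75
tool_pos: [0.5015, 0.0209, 0.1342]
orientation: [2.483, 1.917, 0.007]
force: [0.8, -0.4, -1.4]
opening: 0.0397
gripper_force: 30.0
```

```bash
python3 -c "
from plan import *
st=np.array([.4675,.2830]);u=np.array([-.2284,.9736])
s=plan((*(st-u*.0306),.13),.2304+np.pi/2,12)"
```

```text
t 61.8 pos [0.5015 0.0209 0.1342] phi 1.315 F [ 0.8 -0.4 -1.4] op 0.0397 gf 30.0 q6 0.20
[[1.82, -0.71, 0.04], [1.84, -0.63, 0.03], [1.87, -0.56, 0.04], [1.89, -0.48, 0.03], [1.91, -0.41, 0.04], [1.92, -0.33, 0.03], [1.93, -0.25, 0.04], [1.94, -0.17, 0.03]] [-0.041, -0.04, -0.041, -0.04, -0.041, -0.04, -0.041, -0.04]
[[1.95, -0.09, 0.04], [1.95, -0.01, 0.03], [1.94, 0.06, 0.04], [1.94, 0.14, 0.03]] [-0.041, -0.04, -0.041, -0.04]
```

Call:
apply_moves(
  delta_pos=[
    [1.8,-0.7,0],
    [1.8,-0.6,0],
    [1.9,-0.5,0],
    [1.9,-0.5,0],
    [1.9,-0.4,0],
    [1.9,-0.3,0],
    [1.9,-0.2,0],
    [1.9,-0.1,0],
  ],
  twist=[-0.041,-0.04,-0.041,-0.04,-0.041,-0.04,-0.041,-0.04],
)

```text
t: 62.75
tool_pos: [0.4834, 0.1753, 0.1308]
orientation: [2.143, 2.297, -0.0]
force: [1.5, -0.0, -1.1]
opening: 0.0398
gripper_force: 30.0
```

Call:
apply_moves(
  delta_pos=[
    [1.9,0,0],
    [1.9,0,0],
    [1.9,0.1,0],
    [1.9,0.2,0],
    [0,0,0],
    [0,0,0],
    [0,0,0],
    [0,0,0],
  ],
  twist=[-0.041,-0.04,-0.041,-0.04,0,0,0,0],
)

```text
t: 63.75
tool_pos: [0.4768, 0.25, 0.1317]
orientation: [1.953, 2.461, -0.0]
force: [-0.1, 0.2, -2.0]
opening: 0.0399
gripper_force: 30.0
```

```bash
python3 -c "
from plan import *
st=np.array([.4675,.2830]);u=np.array([-.2284,.9736])
ph=.2304+np.pi/2;d=-.0006*np.array([np.cos(ph),np.sin(ph)])
plan((*(st-u*.0311-d),.089),ph,1)"
```

```text
t 63.8 pos [0.4768 0.25   0.1317] phi 1.800 F [-0.1  0.2 -2. ] op 0.0399 gf 30.0 q6 0.16
[[0.37, -0.15, 4.27]] [-0.001]
```

Call:
apply_moves(
  delta_pos=[
    [0.37,-0.15,0.5],
    [0,0,1.2],
    [0,0,1.0],
    [0,0,0.6],
    [0,0,0.3],
    [0,0,0.3],
    [0,0,0.3],
    [0,0,0],
  ],
  twist=[0,0,0,0,0,0,0,0],
)

```text
t: 64.75
tool_pos: [0.4743, 0.2537, 0.0895]
orientation: [-1.952, -2.462, 0.0]
force: [-0.6, 0.8, -2.3]
opening: 0.0396
gripper_force: 30.0
```

Call:
apply_moves(
  delta_pos=[
    [0,0,0.3],
    [0,0,0.3],
    [0,0,0.2],
    [0,0,0.2],
    [0,0,0.1],
    [0,0,0],
  ],
  twist=[0,0,0,0,0,0],
)

```text
t: 65.5
tool_pos: [0.4743, 0.2537, 0.0786]
orientation: [-1.952, -2.462, 0.0]
force: [-0.5, -0.0, -2.0]
opening: 0.0398
gripper_force: 30.0
```

Call:
apply_moves(
  delta_pos=[
    [0,0,0.05],
    [0,0,0.05],
    [0,0,0],
  ],
  twist=[0,0,0],
)

```text
t: 65.88
tool_pos: [0.4745, 0.2539, 0.0783]
orientation: [1.952, 2.462, 0.001]
force: [-3.1, 0.6, 5.5]
opening: 0.0397
gripper_force: 30.0
```

Seated on the floor. I release, retreat clear of the stand, and check all three houses from all the cameras.

Call:
apply_moves(
  delta_pos=[
    [0,0,0],
    [0,0,0],
    [0,0,0],
    [0,0,-2],
    [0,0,-4],
    [0,0,-4],
    [0,0,0],
  ],
  twist=[0,0,0,0,0,0,0],
  gripper=6.0,
)

```text
t: 66.75
tool_pos: [0.4767, 0.2548, 0.1819]
orientation: [1.95, 2.459, 0.01]
force: [0.1, 0.3, 0.0]
opening: 0.0598
gripper_force: 0.0
```

Call:
apply_moves(
  delta_pos=[
    [-3,0,-1],
    [-4,0,-1],
    [-4,0,0],
    [-4,0,0],
    [-4,0,0],
    [0,0,0],
    [0,0,0],
  ],
  twist=[0,0,0,0,0,0,0],
)

```text
t: 67.62
tool_pos: [0.5172, 0.069, 0.1967]
orientation: [-1.952, -2.46, 0.001]
force: [-0.1, 0.5, -0.1]
opening: 0.06
gripper_force: 0.0
```

```bash
python3 - <<'E'
from fit import *
from plan import *
T=save('top','pics/t9.png');C=save('scene','pics/s9.png');W=save('wrist','pics/w9.png')
plan((.47,.1,.2),1.8,1)
st=np.array([.4675,.2830]);u=np.array([-.2284,.9736])
h=hsv(C); 
for s in(.093,.031,-.031):
    q=st+u*s; b=house(*q,.2304+np.pi/2,.008)
    for nm,c in(("scene",C),("top",T)): print(s,nm,'expected ridge',[np.round(proj(c,x)) for x in b[8:]])
a=C['frame'][250:390,360:520,::-1]; b=T['frame'][255:345,100:260,::-1]
cv2.imwrite('pics/c9.png',np.vstack([cv2.resize(a,(440,385),interpolation=cv2.INTER_CUBIC),cv2.resize(b,(440,215))]))
o=load('pics/top0.png')
for n,r in(("tub",(285,130,390,202)),("paint",(200,185,240,222)),("remote",(280,302,350,338))):
    d=cv2.absdiff(roi(o['frame'],r),roi(T['frame'],r)); print(n,'changed px',(d.max(2)>45).sum())
E
```

```text
t 67.8 pos [0.5173 0.0697 0.1973] phi 1.802 F [ 0.  -0.4  0.8] op 0.0600 gf 0.0 q6 -0.20
[[4.03, -3.91, -0.27]] [0.002]
0.093 scene expected ridge [array([472., 307.]), array([492., 322.])]
0.093 top expected ridge [array([133., 305.]), array([109., 311.])]
0.031 scene expected ridge [array([448., 289.]), array([467., 303.])]
0.031 top expected ridge [array([165., 297.]), array([141., 303.])]
-0.031 scene expected ridge [array([425., 271.]), array([443., 285.])]
-0.031 top expected ridge [array([196., 289.]), array([172., 295.])]
tub changed px 605
paint changed px 1458
remote changed px 942
```

View pics/c9.png

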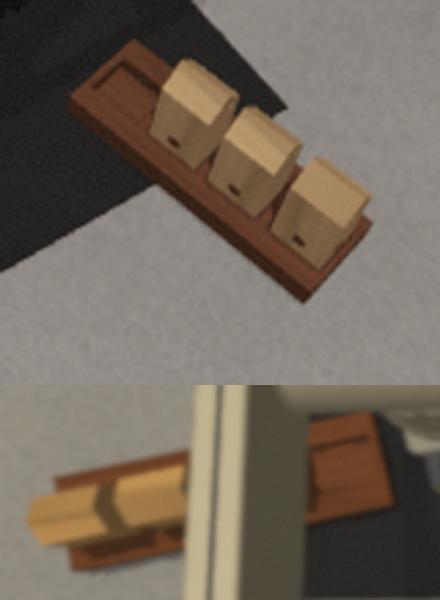

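All three houses sit evenly in the sockets with their visible dowels flush. One last numeric check of the seating height and of the bystanders in the unobstructed scene view.

```bash
python3 - <<'E'
from fit import *
C=load('pics/s9.png');O=load('pics/scene0.png'); st=np.array([.4675,.2830]);u=np.array([-.2284,.9736])
h=hsv(C); m=up(roi(((h[...,0]>12)&(h[...,0]<22)&(h[...,1]>55)&(h[...,1]<175)&(h[...,2]>60)).astype(np.uint8),(408,262,500,355)))
top=lambda x,y,z:np.array([p for p in house(x,y,.2304+np.pi/2,z)if p[2]>z-1])
cut=lambda b,z:np.vstack([[[p[0],p[1],max(p[2],.024)] for p in b]])
mk=lambda q:[cut(house(q[3*i],q[3*i+1],.2304+np.pi/2,q[3*i+2]),0) for i in range(3)]
x0=sum([[*(st+u*s),.008] for s in(.093,.031,-.031)],[])
print(-iou(m,render(C,mk(x0))))
x,f=fit([(C,m)],mk,x0,[.004]*9); print(np.round((x-x0).reshape(3,3)*1e3,1),f)
for n,r in(("tub",(218,210,300,300)),("paint",(333,296,358,336)),("remote",(358,198,406,242)),("bracket",(305,215,355,275))):
    d=cv2.absdiff(roi(O['frame'],r),roi(C['frame'],r)); print(n,(d.max(2)>45).sum())
E
```

```text
-0.8990480723465016
[[-0.5  1.6  0. ]
 [ 0.3  0.6  0.1]
 [ 0.3  0.6  1. ]] -0.9207654859828773
tub 11
paint 0
remote 243
bracket 12
```

```bash
python3 - <<'E'
from fit import *
C=load('pics/s9.png');O=load('pics/scene0.png');C4=load('pics/s4.png')
t=O['frame'][202:240,362:403]
for n,c in(("end",C),("mid",C4)):
    r=cv2.matchTemplate(c['frame'][185:260,345:420],t,cv2.TM_CCOEFF_NORMED); print(n,cv2.minMaxLoc(r)[1::2])
E
```

```text
end (0.8246025443077087, (17, 17))
mid (0.9971420168876648, (17, 17))
```

The remote is in place: the best match has zero shift, and only the arm's shadow differs. I hand in.

```bash
python3 -c "
from plant import robot
print(robot.close_job())"
```

```text
the job is handed in; nothing more can be done
None
```

All three wooden houses present had both dowels pressed flush on the bracket and now stand in the stand's sockets; the job was handed in at about 68 s, and no verdict was returned.

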